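# Set the watch bench: pots and case holder by their references, then the telescopic lens

### The arm

A 6-joint arm with a two-finger parallel gripper is mounted at the origin on the work surface. World frame = base frame: x ahead of the robot, y to its left, z up, the work surface at z = 0. Lengths are in mm, angles in rad, forces in N, time in s.
With the tool pointing down it reaches from about 350 to 875 mm from the base axis. Payload 4.2 kg.
Tool frame: the origin (TCP) lies between the finger pads; the fingertips stand 25 mm ahead of it and the grasp point (between the pads) lies 6 mm ahead of it; z points along the fingers, y is the line along which they close (so a half turn about z gives the same grasp; the last joint's range is limited). The gripper opens to 85 mm and grips with 20 to 120 N. Pads are 22 mm wide; open, the fingers measure 114 mm over their backs; the gripper's body (76 mm by 85 mm) begins 54 mm behind the grasp point. The pads swing forward as they close: fully open they stand 13 mm farther back than shut.
Start: joints at [-1.019, 0.385, 0.008, 0, -1.194, -0.259], TCP at [180.412, -598.373, 229.512] pointing down, gripper open.
Joint ranges: [-3.14, 3.14], [-1.21, 2.06], [-1.07, 1.41], [-3.16, 2.05], [-2.99, -0.16], [-3.1, 3.1]. Speed limits (rad/s): [2.79, 2.79, 3.14, 3.14, 3.14, 3.14].

### API

Orientations are given as a unit quaternion [x, y, z, w].
In Python, from bench import read_state, imaging, workorder, nets gives the robot as it stands.
- The arm moves only by the tool apply_moves, never from a script. Its argument "rows" is a list of rows, each an object with "hand": the opening, from -1 (shut) to 1 (fully open); "delta_pos": the shift along the tool's x, y, z in mm, a list of three; "yaw": the turn about the tool's z in rad. A call has 1 to 12 rows; each row is the pose to reach, as a shift and turn from the pose commanded when the call began, along the tool's axes at that moment; what a row does not reach only later rows make up. A row lasts 1/12 s, in which the tool goes at most 41.7 mm and 7.16 degrees, less where a joint would pass 70% of its speed; a pose out of reach is approached as far as the arm can. A call with a gripper value outside its range is refused whole. The fingers move at their own pace and stop on an object; the grip force is fixed at half the most. Time passes only in rows, so rows that repeat a pose let the fingers close. It gives the time, the measured TCP pose, the force, the opening and the grip force at its end, in the units of the state.
- read_state(): the state, without advancing time (a new reading comes with each control period).
- imaging.get_image(name): name is "scene" or "top"; returns a dict with "pixels" (480x640x3 uint8, red, green, blue), "fx", "fy", "cx", "cy" (pixels), "dist" ([k1, k2, p1, p2, k3] as OpenCV has them; the pictures are not rectified), "xyz" and "rotation" of the camera in the world. Camera axes: x right, y down, z forward; pixel columns grow to the right and rows downward; lengths in mm; the calibration is good to about 2 mm. A picture is of the moment at which its call begins. There is no depth.
- workorder.job_done(): hands the job in; it is judged then, once.
Trained networks look in the newest picture that a camera, given by its name, has taken for a name from the list of things; names that differ only in an ending like _2 or _b are one class to them, and where a whole thing is asked for, a point or a joint stands for the part that bears it (a point fixed in the world has none). Each returns a list of dicts, best first, with "score" (0 to 1); they miss things now and then, are a little off and sometimes report something else, mostly with a low value. They report only what shows in the picture. A call takes as long as a camera call. They do not tell look-alikes from the thing itself.
- nets.find_in(camera, query): "location" ([row, column] in pixels, amid what is visible of it).
- nets.pinpoint(camera, query): "location" ([row, column] in pixels: a listed point, or the origin of a listed thing).
The state is a dict: "clock": time; "joints": joint angles; "joint_vel": joint speeds; "joint_efforts": joint torques, N m; "position": TCP position; "ee_rot": TCP orientation; "contact_force": force on the tool from outside, world axes, zero at the start; "wrist_torque": the same for the moment, N m; "gripper_width": finger opening in mm; "grasp_force": force on a finger pad.
Only numpy, scipy, OpenCV 4.12 (cv2) and the standard library are available. Lean on these libraries where they do the work, as an engineer would, in place of code of your own. Each camera call takes 0.05 s, during which the arm holds its last target. There are 200 camera calls.

### The job

Get the bench ready to open a watch: first push the lens arm fully home (away from you, until its red button pops out), then stand the white case holder squarely beneath the spot the lens will reach when drawn out 14 cm, its blue knob towards you, and put every parts pot that is there in its place, upright on the bench: red 9 cm to the left and blue 9 cm to the right of the holder (centre to centre, level with its middle), green midway between the two glass jars, black 10 cm straight behind that midpoint, yellow centred in front of the green press with a 3 cm gap to its base. Only when all stand right, press the button in and draw the arm towards you until the button pops through the other hole, so the lens is over the holder. Left, right, behind and in front are as seen from the robot, square to the thing named; leave the other bench things where they are.

Things in the scene. Friction and masses are not known exactly. Their poses are not given: they have to be found in the camera images.
- lens_stand: fixed stand of the telescopic lens. Origin: on the bench below the button and the tube's axis (130 mm up); x points along the tube away from the robot, y left. A fixed inner bar on a post at x = +200 mm carries the button; on it slides the aluminium tube, 30 x 30 mm, from x = -62 (lens end) to +165 mm when home. Drawn out, the lens is over x = -240 mm, y = 0: the holder's origin belongs below it
- lens_arm (a joint): how far the outer tube with the lens is drawn out along -x of lens_stand (m): 0 home, 0.14 fully out (both end stops). Its two holes meet the button exactly at these stops. Friction about 2 N. It starts part way out with the button hidden under the tube wall, and slides freely there
- lens_button (a joint): how far the spring button is pressed in (m): 0 popped out (8 mm proud of the tube's left face, locks the tube), 0.008 flush, 0.0105 under the wall. 2.5 N when out, 5 N when flush. Pinch tube and button flush between the fingers, one each side, and pull the tube lengthways (10 to 15 N): its round nose rides under the wall and stays there until the next hole
- button_tip (a point): tip of the red round-nosed button, 14 mm diameter, that points to the left (+y of lens_stand) out of the tube's side, 130 mm above the bench; it does not move along the tube's direction
- lens_center (a point): centre of the lens on the tube's end towards the robot, 130 mm above the bench: a clear disc in a black ring, 84 mm across, 14 mm thick. At x = -100 mm of lens_stand when home, -240 mm when out
- case_holder: white watch-case holder, loose, about 0.25 kg: block 84 mm long (x) by 50 mm wide (y), 28 mm high, with two jaws across its ends to 46 mm high. Origin: centre of the block's underside. -x points to its blue knob. Grip across its 50 mm width
- holder_knob (a point): outer end of the holder's blue knob (27 mm diameter), 62 mm from the holder's origin along -x and 14.5 mm up
- pot_red: parts pot: aluminium cylinder with a red lid, 48 mm diameter, 48 mm high, about 0.12 kg; may be absent (None). Origin: centre of its underside. Its place: 90 mm left of the holder's origin (+y of case_holder as it stands with its knob to the robot)
- pot_blue: parts pot: aluminium cylinder with a blue lid, 48 mm diameter, 48 mm high, about 0.12 kg; may be absent (None). Origin: centre of its underside. Its place: 90 mm right of the holder's origin (-y of case_holder)
- pot_green: parts pot: aluminium cylinder with a green lid, 48 mm diameter, 48 mm high, about 0.12 kg; may be absent (None). Origin: centre of its underside. Its place: at the origin of jars
- pot_black: parts pot: aluminium cylinder with a black lid, 48 mm diameter, 48 mm high, about 0.12 kg; may be absent (None). Origin: centre of its underside. Its place: at x = +100 mm, y = 0 of jars
- pot_yellow: parts pot: aluminium cylinder with a yellow lid, 48 mm diameter, 48 mm high, about 0.12 kg; may be absent (None). Origin: centre of its underside. Its place: at x = -54 mm, y = 0 of press
- jars: two fixed glass jars with blue contents and steel lids, 60 mm diameter, 80 mm high, 170 mm apart centre to centre along y. Origin: on the bench midway between them. x points away from the robot, square to their line
- press: fixed green hand press; base 110 mm wide (y), 160 mm deep (x), 30 mm high, column and ram above it, 250 mm high in all, its head beginning 50 mm behind the base's front edge. Origin: on the bench at the middle of the base's front edge, which faces the robot. x points away from the robot
- screwdriver: bystander: watch screwdriver with yellow handle, lying, about 160 mm long
- brush: bystander: bench brush, lying, about 150 mm long
- blower: bystander: grey dust blower, 56 mm diameter, 80 mm high
- bezel: bystander: steel bezel ring, 42 mm diameter, 12 mm high
- loupe: bystander: brass eye loupe, 38 mm diameter, 28 mm high
- oil_vial: bystander: amber oil vial, 30 mm diameter, 60 mm high
There are look-alikes about, which are no part of the job. Leave any orange or purple look-alike of the case_holder alone. Leave any orange look-alike of the pot_black alone.

How it is judged:
By the outcome, as a careful person would: the job done as asked, in the order asked, and still so for the second after the job is handed in, with the robot touching nothing.
Of pot_red, pot_blue, pot_green, pot_black, pot_yellow only 3 to 5 are there at a start; the rules pass over those that are not, and their reading is None.
At some moment in a run one of pot_red, pot_blue, pot_green, pot_black, pot_yellow may be knocked a few centimetres aside while the robot is not near it.
It also fails if it takes over 210 s, if anything falls off the work surface, if the arm or the gripper's body presses on something with over 40 N, if the wrist force passes 120 N, or if a joint passes its speed limit or range.

## Working session

There is one attempt and no reset: what is moved stays moved. The work goes in short steps, Python scripts to look and compute and a tool call to move; the robot and the scene stay as the last step left them, time stands still between calls to the robot, and variables do not carry over. Pictures are saved under pics/ and viewed, at most 14 in all, crops included, and the job is handed in when it is done.

Besides the shell and the picture viewer there is one more tool, called after "Call:" by a JSON object that holds its "name" and its "arguments", one argument or row to a line. apply_moves: Moves the arm, as the interface text tells. Its arguments: {"type":"object","properties":{"rows":{"type":"array"}},"required":["rows"]}

```bash
ls; mkdir -p pics; cat > h.py <<'E'
import numpy as np, cv2
from bench import read_state, imaging, workorder, nets
from scipy.spatial.transform import Rotation as R
def cam(n):
    d=imaging.get_image(n)
    d['K']=np.array([[d['fx'],0,d['cx']],[0,d['fy'],d['cy']],[0,0,1.]])
    r=np.array(d['rotation'],float)
    d['R']=r if r.shape==(3,3) else R.from_quat(r).as_matrix()
    d['t']=np.array(d['xyz'],float); d['dist']=np.array(d['dist'],float); return d
def ray(d,rc):
    p=cv2.undistortPoints(np.array([[[rc[1],rc[0]]]],float),d['K'],d['dist'])[0,0]
    return d['R']@np.array([p[0],p[1],1.])
def plane(d,rc,z):
    v=ray(d,rc); return d['t']+v*(z-d['t'][2])/v[2]
def proj(d,P):
    P=np.atleast_2d(P).astype(float); c=(P-d['t'])@d['R']
    q=cv2.projectPoints(c,np.zeros(3),np.zeros(3),d['K'],d['dist'])[0][:,0]
    return q[:,::-1]
def save(d,n,crop=None,s=1):
    im=cv2.cvtColor(d['pixels'],cv2.COLOR_RGB2BGR)
    if crop: im=im[crop[0]:crop[1],crop[2]:crop[3]]
    cv2.imwrite('pics/'+n,cv2.resize(im,None,fx=s,fy=s,interpolation=cv2.INTER_CUBIC))
E
python3 - <<'E'
from h import *
s=read_state();print(s)
for n in('scene','top'):
    d=cam(n);save(d,n+'0.png');print(n,d['t'],d['R'].round(3).tolist(),d['fx'],d['dist'])
    np.savez(n+'0.npz',**{k:d[k] for k in('pixels','K','R','t','dist')})
    for q in ['button_tip','lens_center','lens_stand','case_holder','holder_knob','jars','press']+['pot_'+c for c in('red','blue','green','black','yellow')]:
        z={'button_tip':130,'lens_center':130,'holder_knob':14.5}.get(q,0)
        print(q,[(round(o['score'],2),np.round(o['location']).tolist(),plane(d,o['location'],z)[:2].round().tolist()) for o in nets.pinpoint(n,q)[:3]])
E
```

```text
pics
{'clock': 0.0, 'joints': array([-1.01942089e+00,  3.85569233e-01,  6.62646423e-03, -5.20734007e-04,
       -1.19396427e+00, -2.58612020e-01]), 'joint_vel': array([-0.00130107, -0.00042066, -0.00073846,  0.00133532,  0.00076997,
        0.00140588]), 'joint_efforts': array([ 7.07798736e-04, -3.92290986e+01,  1.88407588e+01,  4.18633953e+00,
       -4.63823089e-03,  1.41138887e-06]), 'position': array([ 180.24033634, -597.8409257 ,  228.41093968]), 'ee_rot': array([-1.45764375e-01,  9.89318743e-01,  1.06533334e-03, -1.93403471e-04]), 'contact_force': array([ 0.40218018, -0.56174932,  0.10212644]), 'wrist_torque': array([ 0.03115315, -0.02349181, -0.01808601]), 'grasp_force': 0.0, 'gripper_width': 85.29785127019386}
scene [1241.66265466  331.8000038  1366.71827361] [[-0.266, 0.816, -0.514], [0.964, 0.218, -0.152], [-0.012, -0.536, -0.844]] 620.8373221781325 [-0.09701538  0.          0.          0.          0.        ]
button_tip []
lens_center [(0.88, [257.0, 279.0], [552.0, 15.0])]
lens_stand [(0.88, [332.0, 261.0], [693.0, 4.0])]
case_holder [(0.76, [288.0, 534.0], [401.0, 628.0]
[... 923 characters left out ...]

case_holder [(0.74, [280.0, 139.0], [386.0, 638.0]), (0.71, [291.0, 251.0], [371.0, 321.0]), (0.66, [350.0, 218.0], [205.0, 400.0])]
holder_knob [(0.89, [266.0, 156.0], [426.0, 587.0]), (0.81, [331.0, 205.0], [255.0, 435.0]), (0.77, [313.0, 252.0], [310.0, 311.0])]
jars [(0.89, [274.0, 496.0], [447.0, -362.0])]
press [(0.69, [210.0, 224.0], [599.0, 414.0])]
pot_red [(0.77, [194.0, 438.0], [673.0, -199.0])]
pot_blue []
pot_green [(0.22, [320.0, 450.0], [311.0, -227.0])]
pot_black [(0.61, [240.0, 431.0], [535.0, -176.0]), (0.55, [236.0, 462.0], [551.0, -264.0]), (0.42, [319.0, 448.0], [317.0, -223.0])]
pot_yellow [(0.55, [277.0, 285.0], [414.0, 228.0]), (0.17, [293.0, 248.0], [365.0, 329.0])]
```

View pics/top0.png

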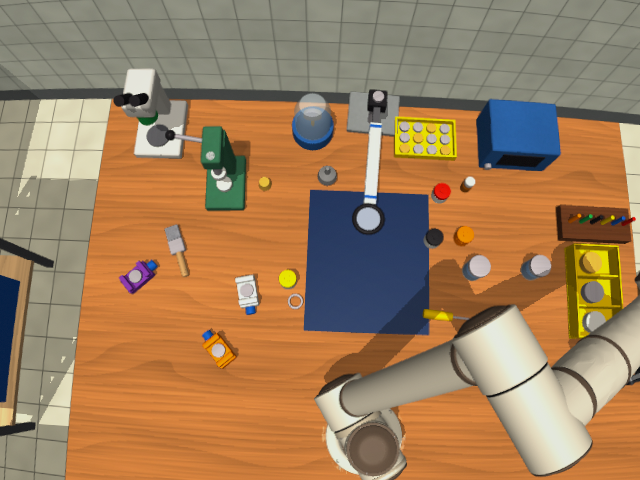

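View pics/scene0.png

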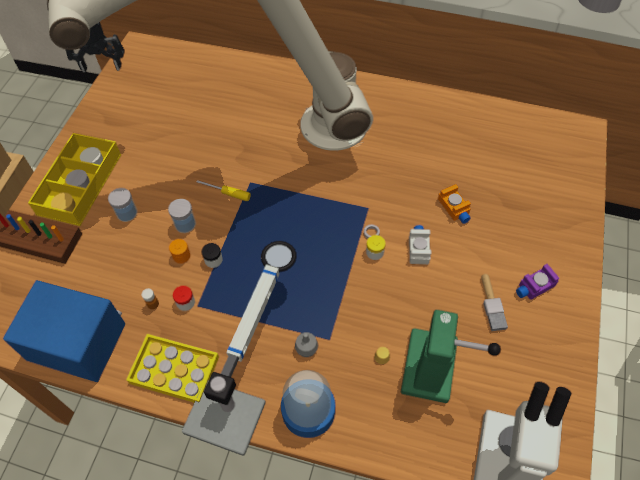

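Candidates in the top view (column, row):
- **Holder:** white (247,293), orange (218,349) and purple (138,277). I choose the white one.
- **Pots:** red (442,192), black (434,237) and yellow (288,278). The orange one at (465,235) is a look-alike. I see no blue or green pot.

Next I check these in close crops.

```bash
python3 - <<'E'
from h import *
d=cam('top'); e=cam('scene')
def up(d,c,s): return cv2.resize(cv2.cvtColor(d['pixels'],cv2.COLOR_RGB2BGR)[c[0]:c[1],c[2]:c[3]],None,fx=s,fy=s,interpolation=cv2.INTER_CUBIC)
a=up(d,(120,320,190,310),3) # 360x600
b=up(d,(80,290,345,400),2.857)
b=cv2.resize(b,(157*600//600*1+40,600)) if 0 else up(d,(85,235,340,400),4)[:600,:240]
cv2.imwrite('pics/c1.png',np.hstack([a,b]))
cv2.imwrite('pics/c2.png',np.vstack([up(e,(300,410,370,570),4)[:, :800]])[:440])
print('c1 left x3 origin (r120,c190); right x4 origin (85,340)')
E
```

```text
c1 left x3 origin (r120,c190); right x4 origin (85,340)
```

View pics/c1.png

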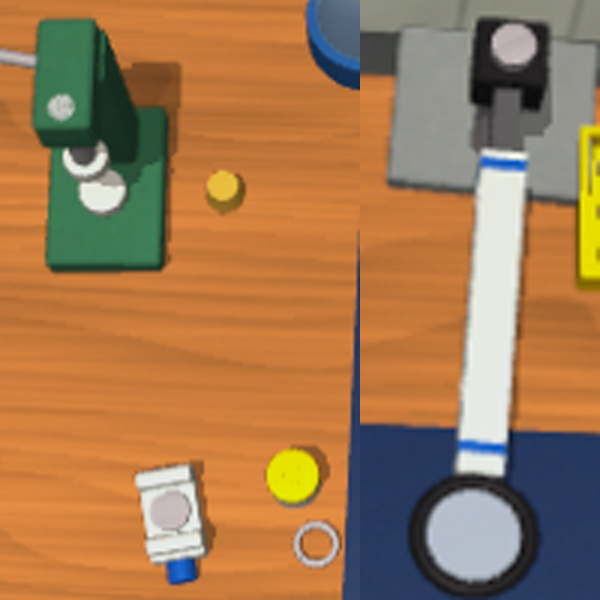

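View pics/c2.png

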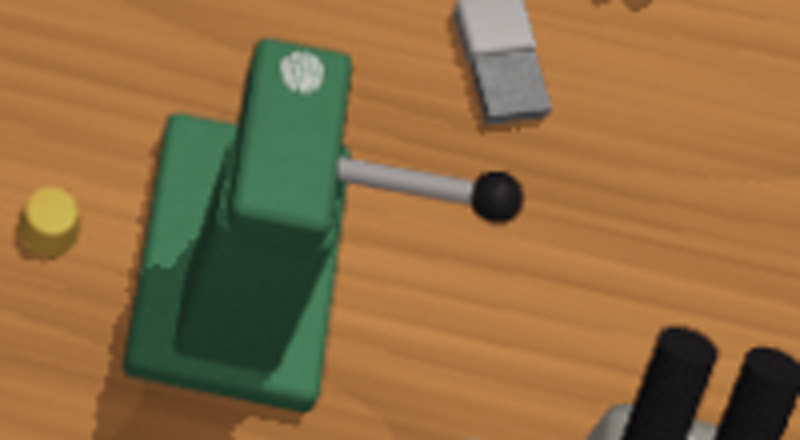

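The top crop shows the press base with its front edge at about (206–245, 208), the white holder with its knob towards the robot (250,310), the yellow pot (287,278) and the bezel (295,300). It also shows the tube running from (370,200) to (376,125), with the lens at (368,218). The scene crop shows the back corners of the press base. Next I measure precisely.

```bash
cat >> h.py <<'E'
from scipy.optimize import least_squares
def se2(p,L):
    c,s=np.cos(p[2]),np.sin(p[2]); L=np.atleast_2d(L).astype(float)
    return np.c_[p[0]+c*L[:,0]-s*L[:,1],p[1]+s*L[:,0]+c*L[:,1],L[:,2]]
def blob(d,rc,r,f):
    """centroid [row,col] of the mask f(hsv) around rc"""
    y,x=int(rc[0]),int(rc[1]);hsv=cv2.cvtColor(d['pixels'],cv2.COLOR_RGB2HSV).astype(int)
    m=f(hsv).astype(np.uint8);w=np.zeros_like(m);w[max(0,y-r):y+r,max(0,x-r):x+r]=1;m*=w
    n,l,st,c=cv2.connectedComponentsWithStats(m)
    if n<2: return None,0
    k=1+np.argmax(st[1:,4]);return c[k][::-1],st[k,4]
LID={'red':lambda h:((h[...,0]<6)|(h[...,0]>172))&(h[...,1]>170)&(h[...,2]>90),
 'yellow':lambda h:(abs(h[...,0]-30)<5)&(h[...,1]>190)&(h[...,2]>150),
 'black':lambda h:(h[...,2]<60)}
def tri(ds,rcs):
    A=np.zeros((3,3));b=np.zeros(3)
    for d,rc in zip(ds,rcs):
        v=ray(d,rc);v/=np.linalg.norm(v);P=np.eye(3)-np.outer(v,v);A+=P;b+=P@d['t']
    return np.linalg.solve(A,b)
def pots(ds,names=('red','yellow','black')):
    out={}
    for n in names:
        for d,nm in zip(ds,('top','scene')):
            for o in nets.find_in(nm,'pot_'+n)[:3]:
                c,a=blob(d,o['location'],18,LID[n])
                if c is not None and a>60 and o['score']>.3:
                    print(n,nm,round(o['score'],2),c.round(1),a,plane(d,c,47)[:2].round(1))
def lens(ds,guess):
    """pale disc inside the ring, near the guess; z=130"""
    r=[]
    for d in ds:
        g=proj(d,[guess[0],guess[1],130])[0]
        c,a=blob(d,g,17,lambda h:(h[...,2]>130)&(h[...,1]<80)); r.append(c); print('lens',c,a,plane(d,c,130).round(1))
    print('tri',tri(ds,r).round(1))
E
python3 - <<'E'
from h import *
T=cam('top');S=cam('scene');ds=[T,S]
pots(ds)
lens(ds,(548,18))
# tube edges
hsv=cv2.cvtColor(T['pixels'],cv2.COLOR_RGB2HSV).astype(int);P=[]
for r in range(130,196):
    x=np.where((hsv[r,355:390,2]>170)&(hsv[r,355:390,1]<60))[0]+355
    if len(x)>7: P.append(plane(T,(r,x.mean()),145)[:2])
P=np.array(P);k=np.polyfit(P[:,0],P[:,1],1);print('tube top',len(P),k,np.arctan(k[0]),'resid',np.std(P[:,1]-np.polyval(k,P[:,0])), 'y@548',np.polyval(k,548),P[[0,-1]])
# press
px=[(T,(120+264/3,190+48/3),(0,55,30)),(T,(120+262/3,190+165/3),(0,-55,30)),(T,(120+109/3,190+166/3),(160,-55,30)),
 (S,(300+116/4,370+170/4),(0,-55,30)),(S,(300+362/4,370+129/4),(160,-55,30)),(S,(300+397/4,370+312/4),(160,55,30))]
f=lambda p:np.concatenate([proj(d,se2(p,L))[0]-rc for d,rc,L in px])
s=least_squares(f,[600,410,0]);print('press',s.x,'res',s.fun.round(1),'yellow goal',se2(s.x,(-54,0,0)))
for q,z in(('case_holder',0),('holder_knob',14.5),('jars',0),('press',0)):
    for d,n in zip(ds,('top','scene')):
        print(q,n,[(round(o['score'],2),plane(d,o['location'],z)[:2].round(1).tolist()) for o in nets.pinpoint(n,q)[:3]])
s=read_state();M=R.from_quat(s['ee_rot']).as_matrix();print(M.round(3))
E
```

```text
red top 0.79 [191.1 441.8] 218 [ 666.  -197.1]
red scene 0.87 [294.5 182.1] 280 [ 668.7 -200.4]
yellow top 0.75 [278.3 287.2] 239 [402.8 219.9]
yellow scene 0.96 [242.9 375.7] 218 [404.1 216.8]
yellow scene 0.32 [241.4 375.6] 172 [399.9 215.6]
black top 0.57 [236.8 433.9] 225 [ 533.1 -172.9]
black scene 0.65 [251.7 210.8] 255 [ 536.6 -176.5]
lens [218.31009615 367.92307692] 416 [553.   16.2 130. ]
lens [257.32941176 277.24705882] 510 [554.9  11.6 130. ]
tri [553.9  13.7 128.7]
tube top 65 [-0.05551276 46.5424992 ] -0.05545584583665674 resid 0.6439307682807485 y@548 16.12150420735946 [[794.26182449   1.09269093]
 [613.74384452  12.06377856]]
press [5.96201694e+02 4.04941538e+02 4.86110661e-02] res [ 0.3 -0.4  0.5 -0.3 -1.8  0.9 -2.4 -0.7  0.1 -1.2  1.3  2.1] yellow goal [[542.26548334 402.31757454   0.        ]]
case_holder top [(0.74, [365.5, 329.0]), (0.63, [203.1, 393.6]), (0.56, [396.9, 632.9])]
case_holder scene [(0.98, [389.5, 636.1]), (0.96, [369.2, 319.5]), (0.93, [203.3, 390.8])]
holder_knob top [(0.91, [314.6, 309.6]), (0.87, [256.4, 432.3]), (0.56, [430.6, 600.9])]
holder_knob scene [(0.91, [322.4, 309.6]), (0.7, [431.1, 589.8]), (0.64, [247.1, 429.2])]
jars top [(0.64, [451.0, -366.3])]
jars scene [(0.97, [445.7, -382.0])]
press top [(0.94, [593.3, 419.6]), (0.52, [450.3, -363.3])]
press scene [(0.89, [591.0, 405.8]), (0.31, [309.0, 315.1])]
[[-0.957 -0.289 -0.   ]
 [-0.289  0.957 -0.   ]
 [ 0.    -0.    -1.   ]]
```

```bash
cat >> h.py <<'E'
def go(x,y,z,a=None):
    """delta from the measured TCP; a = world angle of tool x (deg)"""
    s=read_state();M=R.from_quat(s['ee_rot']).as_matrix()
    d=M.T@(np.array([x,y,z])-s['position']);cur=np.degrees(np.arctan2(M[1,0],M[0,0]))
    w=0 if a is None else -np.radians((a-cur+90)%180-90)
    print('at',s['position'].round(1),'ang',cur.round(1),'j6',s['joints'][5].round(2),'delta',d.round(1).tolist(),'yaw',round(w,3),'t',round(s['clock'],1))
E
python3 -c "
from h import *
go(474,18,160,176.8)"
```

```text
at [ 180.4 -598.4  229.5] ang -163.2 j6 -0.26 delta [-459.0, 505.4, 69.5] yaw 0.349 t 2.2
```

Call:
{"name": "apply_moves", "arguments": {
  "rows": [
    {"hand":-1,"delta_pos":[-459,505,0],"yaw":0.349},
    {"hand":-1,"delta_pos":[-459,505,0],"yaw":0.349},
    {"hand":-1,"delta_pos":[-459,505,0],"yaw":0.349},
    {"hand":-1,"delta_pos":[-459,505,0],"yaw":0.349},
    {"hand":-1,"delta_pos":[-459,505,0],"yaw":0.349},
    {"hand":-1,"delta_pos":[-459,505,0],"yaw":0.349},
    {"hand":-1,"delta_pos":[-459,505,0],"yaw":0.349},
    {"hand":-1,"delta_pos":[-459,505,0],"yaw":0.349},
    {"hand":-1,"delta_pos":[-459,505,0],"yaw":0.349},
    {"hand":-1,"delta_pos":[-459,505,0],"yaw":0.349},
    {"hand":-1,"delta_pos":[-459,505,0],"yaw":0.349},
    {"hand":-1,"delta_pos":[-459,505,0],"yaw":0.349}
  ]
}}

```text
clock: 3.2
position: [395.1, -147.1, 230.1]
ee_rot: [0.028, 1.0, -0.0, 0.001]
contact_force: [1.0, -0.9, -0.1]
gripper_width: 0.2
grasp_force: 0.0
```

```bash
python3 -c "
from h import *
go(474,18,145,176.8)"
```

```text
at [ 395.1 -147.1  230.1] ang 176.8 j6 -1.66 delta [-69.4, 169.2, 85.2] yaw -0.0 t 3.2
```

Call:
{"name": "apply_moves", "arguments": {
  "rows": [
    {"hand":-1,"delta_pos":[-69,169,40],"yaw":0},
    {"hand":-1,"delta_pos":[-69,169,40],"yaw":0},
    {"hand":-1,"delta_pos":[-69,169,40],"yaw":0},
    {"hand":-1,"delta_pos":[-69,169,40],"yaw":0},
    {"hand":-1,"delta_pos":[-69,169,85],"yaw":0},
    {"hand":-1,"delta_pos":[-69,169,85],"yaw":0},
    {"hand":-1,"delta_pos":[-69,169,85],"yaw":0},
    {"hand":-1,"delta_pos":[-69,169,85],"yaw":0},
    {"hand":-1,"delta_pos":[-69,169,85],"yaw":0}
  ]
}}

```text
clock: 3.95
position: [473.8, 15.6, 145.7]
ee_rot: [0.028, 1.0, 0.0, 0.001]
contact_force: [-0.5, -1.3, 0.8]
gripper_width: 0.2
grasp_force: 0.0
```

Call:
{"name": "apply_moves", "arguments": {
  "rows": [
    {"hand":-1,"delta_pos":[-6,0,0],"yaw":0},
    {"hand":-1,"delta_pos":[-12,0,0],"yaw":0},
    {"hand":-1,"delta_pos":[-18,0,0],"yaw":0},
    {"hand":-1,"delta_pos":[-24,0,0],"yaw":0},
    {"hand":-1,"delta_pos":[-30,0,0],"yaw":0},
    {"hand":-1,"delta_pos":[-36,0,0],"yaw":0},
    {"hand":-1,"delta_pos":[-42,0,0],"yaw":0},
    {"hand":-1,"delta_pos":[-45,0,0],"yaw":0},
    {"hand":-1,"delta_pos":[-48,0,0],"yaw":0},
    {"hand":-1,"delta_pos":[-51,0,0],"yaw":0},
    {"hand":-1,"delta_pos":[-54,0,0],"yaw":0}
  ]
}}

```text
clock: 4.87
position: [527.1, 12.8, 144.4]
ee_rot: [0.028, 1.0, -0.0, -0.0]
contact_force: [1.1, -0.7, -0.1]
gripper_width: -0.2
grasp_force: 0.0
```

```bash
python3 -c "
from h import *
T=cam('top');S=cam('scene');lens([T,S],(570,12));go(530,13,145,176.8)
for n in('top','scene'): print(n,[(o['score'],o['location']) for o in nets.pinpoint(n,'lens_center')+nets.pinpoint(n,'button_tip')])
"
```

```text
lens [203.06060606 363.86480186] 429 [593.5  27.4 130. ]
lens [257.34800839 277.38155136] 477 [554.9  11.9 130. ]
tri [579.6  27.5 175.2]
at [527.3  12.8 144.5] ang 176.8 j6 -1.96 delta [-2.6, 0.3, -0.5] yaw -0.0 t 5.0
top [(0.73, [241.4, 429.9]), (0.72, [219.3, 366.8])]
scene [(0.89, [256.0, 279.8]), (0.67, [301.3, 491.7])]
```

```bash
python3 -c "
from h import *
S=cam('scene');T=cam('top');save(S,'p3.png',(150,350,180,380),3)"
```

```text
(no output)
```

View pics/p3.png

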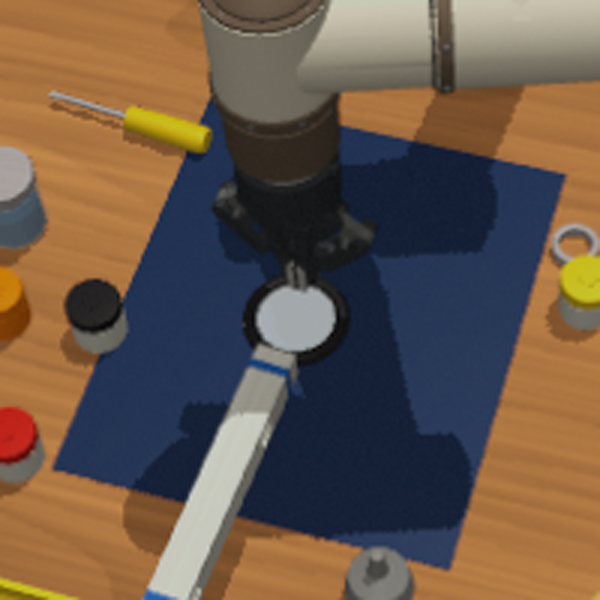

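The scene crop shows the closed fingertips overlapping the front of the lens ring, at scene pixel (279,245). The lens has not moved. I check where the tips should project.

```bash
python3 -c "
from h import *
S=cam('scene')
for z in (119,130,145): 
  q=proj(S,[527,12.8,z])[0]; print(z,q,'crop',(q[::-1]-[180,150])*3)
q=proj(S,[[512,14,137],[512,14,123]]);print((q[:,::-1]-[180,150])*3)
s=read_state();print(s['contact_force'],s['position'])"
```

```text
119 [250.08788143 281.67737036] crop [305.03211109 300.26364428]
130 [247.62556902 281.34612376] crop [304.03837129 292.87670705]
145 [244.21694401 280.88780115] crop [302.66340344 282.65083204]
[[310.62549744 272.83510544]
 [311.83273472 282.37143598]]
[ 0.9521893  -0.46492589 -0.16200786] [526.87855582  12.79121121 144.62047694]
```

Call:
{"name": "apply_moves", "arguments": {
  "rows": [
    {"hand":-1,"delta_pos":[35,0,0],"yaw":0},
    {"hand":-1,"delta_pos":[50,0,0],"yaw":0},
    {"hand":1,"delta_pos":[50,0,-40],"yaw":0},
    {"hand":1,"delta_pos":[50,0,-80],"yaw":0},
    {"hand":1,"delta_pos":[15,0,-80],"yaw":0},
    {"hand":1,"delta_pos":[-25,0,-80],"yaw":0},
    {"hand":1,"delta_pos":[-65,0,-80],"yaw":0},
    {"hand":1,"delta_pos":[-97,0,-80],"yaw":0},
    {"hand":1,"delta_pos":[-97,0,-80],"yaw":0},
    {"hand":1,"delta_pos":[-97,0,-80],"yaw":0},
    {"hand":1,"delta_pos":[-97,0,-80],"yaw":0}
  ]
}}

```text
clock: 6.23
position: [623.1, 7.2, 223.9]
ee_rot: [0.028, 1.0, -0.0, -0.001]
contact_force: [0.3, -0.2, 0.9]
gripper_width: 85.6
grasp_force: 0.0
```

```bash
python3 -c "
from h import *
T=cam('top');S=cam('scene');lens([T,S],(554,13));go(624,9.8,136,176.8)"
```

```text
lens [217.68322981 369.89751553] 322 [554.9  11.2 130. ]
lens [262.21  271.415] 200 [571.    2.6 130. ]
tri [561.3   3.9 113.2]
at [622.8   7.4 224.9] ang 176.8 j6 -1.9 delta [-1.0, 2.5, 88.9] yaw -0.0 t 6.3
```

Call:
{"name": "apply_moves", "arguments": {
  "rows": [
    {"hand":1,"delta_pos":[-1,3,40],"yaw":0},
    {"hand":1,"delta_pos":[-1,3,75],"yaw":0},
    {"hand":1,"delta_pos":[-1,3,89],"yaw":0},
    {"hand":1,"delta_pos":[-1,3,89],"yaw":0},
    {"hand":-1,"delta_pos":[-1,3,89],"yaw":0},
    {"hand":-1,"delta_pos":[-1,3,89],"yaw":0},
    {"hand":-1,"delta_pos":[-1,3,89],"yaw":0},
    {"hand":-1,"delta_pos":[-1,3,89],"yaw":0},
    {"hand":-1,"delta_pos":[-1,3,89],"yaw":0},
    {"hand":-1,"delta_pos":[-1,3,89],"yaw":0},
    {"hand":-1,"delta_pos":[-1,3,89],"yaw":0}
  ]
}}

```text
clock: 7.25
position: [626.0, 9.9, 137.6]
ee_rot: [0.028, 1.0, -0.0, 0.002]
contact_force: [-0.6, -0.1, 6.0]
gripper_width: 28.0
grasp_force: 59.6
```

Call:
{"name": "apply_moves", "arguments": {
  "rows": [
    {"hand":-1,"delta_pos":[-4,0,0],"yaw":0},
    {"hand":-1,"delta_pos":[-8,0,0],"yaw":0},
    {"hand":-1,"delta_pos":[-12,0,0],"yaw":0},
    {"hand":-1,"delta_pos":[-16,0,0],"yaw":0},
    {"hand":-1,"delta_pos":[-20,0,0],"yaw":0},
    {"hand":-1,"delta_pos":[-24,0,0],"yaw":0},
    {"hand":-1,"delta_pos":[-28,0,0],"yaw":0},
    {"hand":-1,"delta_pos":[-30,0,0],"yaw":0}
  ]
}}

```text
clock: 7.92
position: [654.8, 8.2, 137.6]
ee_rot: [0.028, 1.0, -0.0, -0.0]
contact_force: [-2.6, -0.3, 7.2]
gripper_width: 27.9
grasp_force: 59.8
```

Call:
{"name": "apply_moves", "arguments": {
  "rows": [
    {"hand":-1,"delta_pos":[-2,0,0],"yaw":0},
    {"hand":-1,"delta_pos":[-4,0,0],"yaw":0},
    {"hand":-1,"delta_pos":[-6,0,0],"yaw":0},
    {"hand":-1,"delta_pos":[-8,0,0],"yaw":0}
  ]
}}

```text
clock: 8.25
position: [663.5, 7.7, 137.6]
ee_rot: [0.028, 1.0, -0.0, 0.001]
contact_force: [-2.2, -1.6, 5.6]
gripper_width: 28.0
grasp_force: 59.7
```

Call:
{"name": "apply_moves", "arguments": {
  "rows": [
    {"hand":-1,"delta_pos":[-2,0,0],"yaw":0},
    {"hand":-1,"delta_pos":[-4,0,0],"yaw":0},
    {"hand":-1,"delta_pos":[-5,0,0],"yaw":0},
    {"hand":-1,"delta_pos":[-5,0,0],"yaw":0}
  ]
}}

```text
clock: 8.58
position: [663.9, 7.6, 137.6]
ee_rot: [0.028, 1.0, -0.001, -0.004]
contact_force: [-13.4, 2.5, 13.5]
gripper_width: 27.8
grasp_force: 60.4
```

```bash
python3 -c "
from h import *
T=cam('top');S=cam('scene');lens([T,S],(597,11));go(654.8,8.2,136,176.8);save(S,'p4.png',(200,350,180,380),3)
for n in('top','scene'): print(n,[(o['score'],o['location']) for o in nets.pinpoint(n,'lens_center')+nets.pinpoint(n,'button_tip')])"
```

```text
lens [203.98677249 369.70899471] 378 [591.7  12.2 130. ]
lens [267.19072165 278.15979381] 194 [579.7  21.8 130. ]
tri [586.6  19.  141.8]
at [663.9   7.6 137.5] ang 176.8 j6 -1.88 delta [9.1, 0.1, 1.6] yaw -0.0 t 8.7
top [(0.65, [205.2, 366.2])]
scene [(0.71, [253.9, 377.1]), (0.69, [268.4, 272.0]), (0.41, [301.4, 153.9]), (0.61, [309.4, 265.2])]
```

Call:
{"name": "apply_moves", "arguments": {
  "rows": [
    {"hand":-1,"delta_pos":[5,0,0],"yaw":0},
    {"hand":1,"delta_pos":[5,0,0],"yaw":0},
    {"hand":1,"delta_pos":[5,0,0],"yaw":0},
    {"hand":1,"delta_pos":[5,0,0],"yaw":0},
    {"hand":1,"delta_pos":[5,0,-35],"yaw":0},
    {"hand":1,"delta_pos":[5,0,-70],"yaw":0},
    {"hand":1,"delta_pos":[20,-20,-90],"yaw":0},
    {"hand":1,"delta_pos":[40,-50,-90],"yaw":0},
    {"hand":1,"delta_pos":[65,-80,-90],"yaw":0},
    {"hand":1,"delta_pos":[90,-110,-90],"yaw":0},
    {"hand":1,"delta_pos":[115,-140,-90],"yaw":0},
    {"hand":1,"delta_pos":[140,-170,-90],"yaw":0}
  ]
}}

```text
clock: 9.88
position: [517.4, -154.9, 225.2]
ee_rot: [0.028, 1.0, 0.0, -0.0]
contact_force: [-0.1, -0.7, -0.2]
gripper_width: 85.3
grasp_force: 0.0
```

Call:
{"name": "apply_moves", "arguments": {
  "rows": [
    {"hand":1,"delta_pos":[30,-30,0],"yaw":0},
    {"hand":1,"delta_pos":[60,-60,0],"yaw":0},
    {"hand":1,"delta_pos":[60,-90,0],"yaw":0},
    {"hand":1,"delta_pos":[60,-90,0],"yaw":0}
  ]
}}

```text
clock: 10.22
position: [452.0, -243.9, 225.7]
ee_rot: [0.03, 1.0, -0.0, 0.0]
contact_force: [0.9, 0.0, 0.8]
gripper_width: 85.3
grasp_force: 0.0
```

```bash
cat >> h.py <<'E'
def mask_holder(d,g):
    hsv=cv2.cvtColor(d['pixels'],cv2.COLOR_RGB2HSV).astype(int);q=proj(d,[g[0],g[1],25])[0]
    def f(h): return ((h[...,2]>120)&(h[...,1]<70))
    y,x=q.astype(int);m=f(hsv).astype(np.uint8);w=np.zeros_like(m);w[y-28:y+28,x-28:x+28]=1
    n,l,st,c=cv2.connectedComponentsWithStats(cv2.morphologyEx(m*w,cv2.MORPH_CLOSE,np.ones((3,3),np.uint8)))
    k=1+np.argmax(st[1:,4]);return (l==k)
def hold(ds,g):
    """fit holder pose: silhouette of block+jaws, plus knob centre"""
    B=np.array([(x,y,z) for x in(-42,42) for y in(-25,25) for z in(0,46)])
    for d,n in zip(ds,('top','scene')):
        m=mask_holder(d,g); blue,_=blob(d,proj(d,se2(g,(-52,0,20)))[0],14,lambda h:(abs(h[...,0]-110)<12)&(h[...,1]>180)&(h[...,2]>110))
        y0,x0=proj(d,[g[0],g[1],25])[0].astype(int)-40
        T0=cv2.resize(m[y0:y0+80,x0:x0+80].astype(np.float32),None,fx=4,fy=4,interpolation=cv2.INTER_LINEAR)>.5
        def cost(p):
            q=(proj(d,se2(p,B))[:,::-1]-[x0,y0]+.5)*4
            im=np.zeros((320,320),np.uint8);cv2.fillConvexPoly(im,cv2.convexHull(np.round(q*16).astype(np.int32)),1,shift=4)
            return float((im.astype(bool)!=T0).sum())/16
        from scipy.optimize import minimize
        best=min((minimize(cost,[g[0]+a,g[1]+b,g[2]+c],method='Nelder-Mead',options=dict(initial_simplex=[[g[0]+a,g[1]+b,g[2]+c],[g[0]+a+8,g[1]+b,g[2]+c],[g[0]+a,g[1]+b+8,g[2]+c],[g[0]+a,g[1]+b,g[2]+c+.12]])) for a,b,c in((0,0,0),(5,-5,.1),(-5,5,-.1))),key=lambda s:s.fun)
        print('holder',n,best.x.round(3),'deg',np.degrees(best.x[2]).round(1),'cost',best.fun,'area',m.sum(),'knob',None if blue is None else plane(d,blue,20)[:2].round(1))
E
python3 -c "
from h import *
T=cam('top');S=cam('scene');lens([T,S],(591,12));hold([T,S],(367,322,.25))
pots([T,S])
go(654.8,8.2,136,176.8);save(S,'p4.png',(200,400,180,450),2.9)
for n in('top','scene'): print(n,[(o['score'],np.round(o['location'],1),plane(T if n=='top' else S,o['location'],130).round(1)) for o in nets.pinpoint(n,'lens_center')[:1]+nets.pinpoint(n,'button_tip')])"
```

```text
lens [204.64516129 369.06947891] 403 [589.8  13.9 130. ]
lens [270.52996255 271.33333333] 534 [592.3   9.3 130. ]
tri [591.   11.3 128.1]
holder top [3.66212e+02 3.28333e+02 2.71000e-01] deg 15.5 cost 114.4375 area 574 knob [317.4 316.4]
holder scene [3.57304e+02 3.23731e+02 1.52000e-01] deg 8.7 cost 221.625 area 571 knob [308.8 312. ]
red scene 0.82 [294.5 182.1] 283 [ 668.7 -200.5]
yellow top 0.58 [278.3 287.1] 238 [402.9 220. ]
yellow scene 0.62 [242.9 375.6] 219 [404.1 216.7]
black scene 0.58 [256.1 216.8] 522 [ 544.7 -157.3]
at [ 454.2 -239.7  225.3] ang 176.9 j6 -1.46 delta [-186.8, 258.4, 89.3] yaw 0.001 t 10.6
top [(0.92, array([204.9, 369.9]), array([589.2,  11.7, 130. ]))]
scene [(0.69, array([268.8, 274. ]), array([586.3,  13.8, 130. ])), (0.24, array([303.2, 493.2]), array([544.4, 513.7, 130. ])), (0.15, array([228.8, 416.9]), array([392.2, 310.5, 130. ]))]
```

View pics/p4.png

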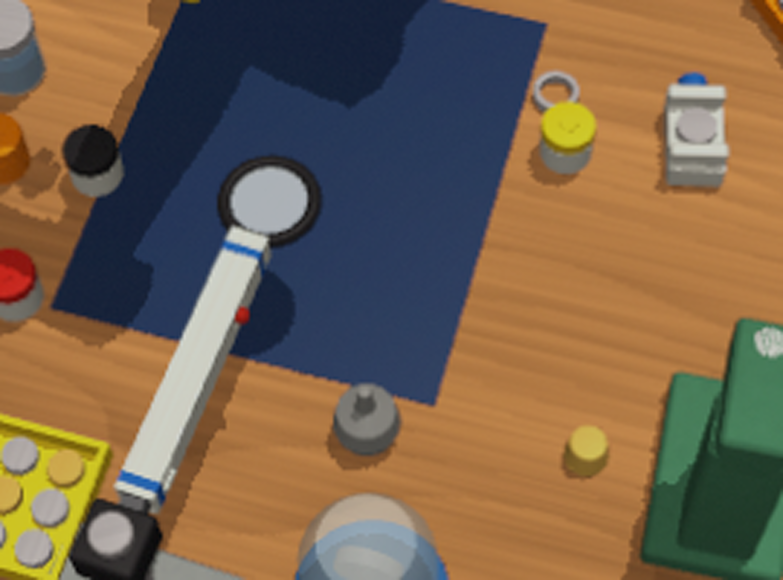

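The scene crop shows the red button popped out at (309,264), so the arm is home. The white holder is at about (252,418) and the yellow pot at (245,376). Next I work out the holder's yaw and the grasp.

```bash
python3 -c "
from h import *
T=cam('top');S=cam('scene')
P=lambda x,y,z:plane(T,(120+y/3,190+x/3),z)[:2]
Q=lambda x,y,z:plane(S,(200+y/2.9,180+x/2.9),z)[:2]
for n,c in (('top jaw tops',[P(137,475,46),P(190,465,46),P(204,550,46),P(147,558,46)]),('scene',[Q(725,152,46),Q(668,152,46),Q(670,86,46),Q(725,88,46)])):
    c=np.array(c);x=(c[0]+c[1]-c[2]-c[3]);y=c[0]-c[1]+c[3]-c[2]
    print(n,c.mean(0).round(1),'angx',np.degrees(np.arctan2(x[1],x[0])).round(1),'angy',np.degrees(np.arctan2(-y[0],y[1])).round(1),'len',np.hypot(*x)/2,np.hypot(*y)/2)
c,a=blob(S,(309,264),8,LID['red']);print('button',c,a,plane(S,c,130))
"
```

```text
top jaw tops [365.3 326.2] angx 12.0 angy 11.9 len 75.98256674041339 49.34865585495763
scene [369.  324.6] angx 10.0 angy 13.8 len 67.46412298263219 48.82886402262114
button [308.26315789 263.15789474] 19 [688.96834212  21.62021659 130.        ]
```

```bash
python3 -c "
from h import *
go(366.5,325,150,12)"
```

```text
at [ 453.8 -240.3  225.5] ang 176.8 j6 -1.46 delta [118.6, 559.5, 75.5] yaw -0.265 t 10.9
```

Call:
{"name": "apply_moves", "arguments": {
  "rows": [
    {"hand":1,"delta_pos":[119,560,0],"yaw":-0.265},
    {"hand":1,"delta_pos":[119,560,0],"yaw":-0.265},
    {"hand":1,"delta_pos":[119,560,0],"yaw":-0.265},
    {"hand":1,"delta_pos":[119,560,0],"yaw":-0.265},
    {"hand":1,"delta_pos":[119,560,0],"yaw":-0.265},
    {"hand":1,"delta_pos":[119,560,0],"yaw":-0.265},
    {"hand":1,"delta_pos":[119,560,0],"yaw":-0.265},
    {"hand":1,"delta_pos":[119,560,0],"yaw":-0.265},
    {"hand":1,"delta_pos":[119,560,0],"yaw":-0.265},
    {"hand":1,"delta_pos":[119,560,0],"yaw":-0.265},
    {"hand":1,"delta_pos":[119,560,0],"yaw":-0.265},
    {"hand":1,"delta_pos":[119,560,0],"yaw":-0.265}
  ]
}}

```text
clock: 11.92
position: [376.4, 255.7, 226.0]
ee_rot: [-0.105, 0.995, 0.0, 0.0]
contact_force: [1.3, -0.4, -0.5]
gripper_width: 85.4
grasp_force: 0.0
```

```bash
python3 -c "
from h import *
go(366.5,325,30,12)"
```

```text
at [376.4 255.7 226. ] ang -168.0 j6 -2.32 delta [-4.5, 69.7, 196.0] yaw 0.0 t 11.9
```

Call:
{"name": "apply_moves", "arguments": {
  "rows": [
    {"hand":1,"delta_pos":[-5,40,0],"yaw":0},
    {"hand":1,"delta_pos":[-5,70,20],"yaw":0},
    {"hand":1,"delta_pos":[-5,70,60],"yaw":0},
    {"hand":1,"delta_pos":[-5,70,100],"yaw":0},
    {"hand":1,"delta_pos":[-5,70,130],"yaw":0},
    {"hand":1,"delta_pos":[-5,70,130],"yaw":0}
  ]
}}

```text
clock: 12.42
position: [364.8, 319.5, 89.9]
ee_rot: [-0.104, 0.995, -0.005, -0.004]
contact_force: [0.1, -0.5, -0.1]
gripper_width: 85.3
grasp_force: 0.0
```

```bash
python3 -c "
from h import *
go(366.5,325,30,12)"
```

```text
at [364.8 319.5  89.9] ang -168.1 j6 -2.42 delta [-3.4, 5.6, 59.8] yaw -0.002 t 12.4
```

Call:
{"name": "apply_moves", "arguments": {
  "rows": [
    {"hand":1,"delta_pos":[0,0,20],"yaw":0},
    {"hand":1,"delta_pos":[0,0,30],"yaw":0},
    {"hand":1,"delta_pos":[0,0,30],"yaw":0},
    {"hand":1,"delta_pos":[0,0,30],"yaw":0},
    {"hand":1,"delta_pos":[0,0,30],"yaw":0}
  ]
}}

```text
clock: 12.83
position: [368.6, 324.2, 67.3]
ee_rot: [-0.104, 0.995, 0.001, 0.001]
contact_force: [0.1, 0.0, 0.4]
gripper_width: 84.9
grasp_force: 0.0
```

```bash
python3 -c "
from h import *
go(366.5,325,30,12)"
```

```text
at [368.6 324.2  67.3] ang -168.0 j6 -2.42 delta [2.0, 1.1, 37.3] yaw -0.0 t 12.8
```

Call:
{"name": "apply_moves", "arguments": {
  "rows": [
    {"hand":1,"delta_pos":[2,1,20],"yaw":0},
    {"hand":1,"delta_pos":[2,1,37],"yaw":0},
    {"hand":1,"delta_pos":[2,1,37],"yaw":0},
    {"hand":-1,"delta_pos":[2,1,37],"yaw":0},
    {"hand":-1,"delta_pos":[2,1,37],"yaw":0},
    {"hand":-1,"delta_pos":[2,1,37],"yaw":0},
    {"hand":-1,"delta_pos":[2,1,37],"yaw":0},
    {"hand":-1,"delta_pos":[2,1,37],"yaw":0},
    {"hand":-1,"delta_pos":[2,1,37],"yaw":0}
  ]
}}

```text
clock: 13.58
position: [365.7, 324.0, 29.0]
ee_rot: [-0.104, 0.995, 0.0, 0.0]
contact_force: [0.2, 0.1, -0.2]
gripper_width: 12.1
grasp_force: 0.0
```

Call:
{"name": "apply_moves", "arguments": {
  "rows": [
    {"hand":-1,"delta_pos":[0,0,-15],"yaw":0},
    {"hand":-1,"delta_pos":[0,0,-40],"yaw":0},
    {"hand":-1,"delta_pos":[0,0,-60],"yaw":0},
    {"hand":-1,"delta_pos":[0,0,-60],"yaw":0},
    {"hand":-1,"delta_pos":[0,0,-60],"yaw":0}
  ]
}}

```text
clock: 14.0
position: [365.9, 324.3, 89.6]
ee_rot: [-0.104, 0.995, 0.001, 0.001]
contact_force: [0.4, 0.5, -0.0]
gripper_width: -0.0
grasp_force: 0.0
```

```bash
python3 -c "
from h import *
go(451.2,19.4,90,-3.2)"
```

```text
at [365.9 324.3  89.6] ang -168.0 j6 -2.42 delta [-20.3, -316.0, -1.1] yaw 0.265 t 14.0
```

```bash
python3 -c "
from h import *
S=cam('scene');T=cam('top')
a=cv2.resize(S['pixels'][190:320,350:480],None,fx=3.1,fy=3.1);b=cv2.resize(T['pixels'][230:360,190:320],None,fx=3.1,fy=3.1)
cv2.imwrite('pics/p5.png',cv2.cvtColor(np.hstack([a,b]),cv2.COLOR_RGB2BGR)[:600,:800])
for z in (64.6,82): 
  for d,o in((S,(190,350)),(T,(230,190))): print(z,((proj(d,[365.9,324.3,z])[0]-o)*3.1)[::-1])"
```

```text
64.6 [221.15576728 142.76915605]
64.6 [174.45409693 184.1130227 ]
82 [223.73529999 130.90014189]
82 [171.68444906 181.06717419]
```

View pics/p5.png

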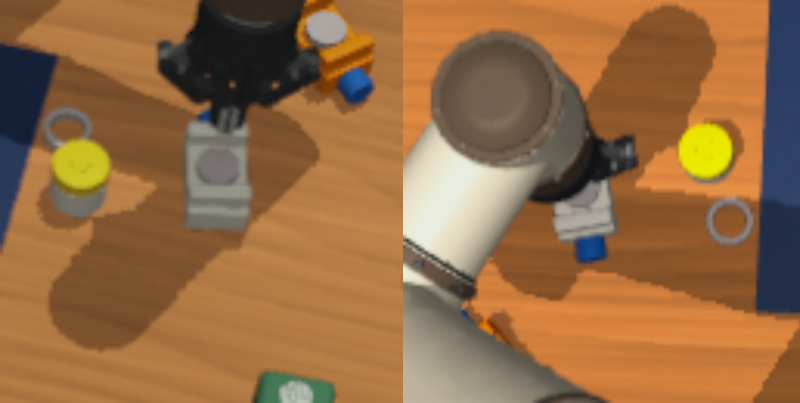

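The scene half shows the closed tips at (230,424), above the holder, which did not move. The real tips therefore sit about 20–25 mm higher than the stated TCP offset suggests. I calibrate this by touching bare wood with the fingers closed.

Call:
{"name": "apply_moves", "arguments": {
  "rows": [
    {"hand":-1,"delta_pos":[-35,-8,0],"yaw":0},
    {"hand":-1,"delta_pos":[-73,-16,0],"yaw":0},
    {"hand":-1,"delta_pos":[-73,-16,20],"yaw":0},
    {"hand":-1,"delta_pos":[-73,-16,40],"yaw":0},
    {"hand":-1,"delta_pos":[-73,-16,55],"yaw":0},
    {"hand":-1,"delta_pos":[-73,-16,55],"yaw":0},
    {"hand":-1,"delta_pos":[-73,-16,55],"yaw":0}
  ]
}}

```text
clock: 14.68
position: [439.6, 322.2, 31.9]
ee_rot: [-0.104, 0.995, -0.002, -0.001]
contact_force: [0.1, 0.7, 0.9]
gripper_width: 0.3
grasp_force: 0.0
```

Call:
{"name": "apply_moves", "arguments": {
  "rows": [
    {"hand":-1,"delta_pos":[0,0,5],"yaw":0},
    {"hand":-1,"delta_pos":[0,0,10],"yaw":0},
    {"hand":-1,"delta_pos":[0,0,12],"yaw":0},
    {"hand":-1,"delta_pos":[0,0,12],"yaw":0}
  ]
}}

```text
clock: 15.02
position: [440.1, 323.2, 21.5]
ee_rot: [-0.104, 0.995, -0.0, -0.0]
contact_force: [-0.3, -0.5, -0.2]
gripper_width: 0.1
grasp_force: 0.0
```

Call:
{"name": "apply_moves", "arguments": {
  "rows": [
    {"hand":-1,"delta_pos":[0,0,4],"yaw":0},
    {"hand":-1,"delta_pos":[0,0,8],"yaw":0},
    {"hand":-1,"delta_pos":[0,0,8],"yaw":0},
    {"hand":-1,"delta_pos":[0,0,8],"yaw":0}
  ]
}}

```text
clock: 15.35
position: [440.2, 323.1, 13.3]
ee_rot: [-0.104, 0.995, -0.0, -0.0]
contact_force: [0.3, -0.1, -0.5]
gripper_width: -0.2
grasp_force: 0.0
```

Call:
{"name": "apply_moves", "arguments": {
  "rows": [
    {"hand":-1,"delta_pos":[0,0,3],"yaw":0},
    {"hand":-1,"delta_pos":[0,0,5],"yaw":0},
    {"hand":-1,"delta_pos":[0,0,5],"yaw":0},
    {"hand":-1,"delta_pos":[0,0,5],"yaw":0}
  ]
}}

```text
clock: 15.68
position: [440.2, 323.1, 8.4]
ee_rot: [-0.104, 0.995, -0.0, -0.0]
contact_force: [-0.9, -0.8, -1.3]
gripper_width: 0.1
grasp_force: 0.0
```

Call:
{"name": "apply_moves", "arguments": {
  "rows": [
    {"hand":-1,"delta_pos":[0,0,2],"yaw":0},
    {"hand":-1,"delta_pos":[0,0,4],"yaw":0},
    {"hand":-1,"delta_pos":[0,0,4],"yaw":0},
    {"hand":-1,"delta_pos":[0,0,4],"yaw":0}
  ]
}}

```text
clock: 16.02
position: [440.2, 323.1, 4.4]
ee_rot: [-0.104, 0.995, -0.0, -0.0]
contact_force: [0.5, 0.3, -0.2]
gripper_width: 0.2
grasp_force: 0.0
```

Call:
{"name": "apply_moves", "arguments": {
  "rows": [
    {"hand":-1,"delta_pos":[0,0,2],"yaw":0},
    {"hand":-1,"delta_pos":[0,0,4],"yaw":0},
    {"hand":-1,"delta_pos":[0,0,4],"yaw":0},
    {"hand":-1,"delta_pos":[0,0,4],"yaw":0}
  ]
}}

```text
clock: 16.35
position: [440.2, 323.1, 0.3]
ee_rot: [-0.104, 0.995, -0.0, -0.0]
contact_force: [0.5, -0.2, -0.0]
gripper_width: 0.0
grasp_force: 0.0
```

Call:
{"name": "apply_moves", "arguments": {
  "rows": [
    {"hand":-1,"delta_pos":[0,0,1],"yaw":0},
    {"hand":-1,"delta_pos":[0,0,3],"yaw":0},
    {"hand":-1,"delta_pos":[0,0,3],"yaw":0},
    {"hand":-1,"delta_pos":[0,0,3],"yaw":0}
  ]
}}

```text
clock: 16.68
position: [440.5, 323.4, -1.7]
ee_rot: [-0.104, 0.995, 0.0, 0.0]
contact_force: [-1.6, -1.0, 5.2]
gripper_width: 0.2
grasp_force: 2.7
```

Call:
{"name": "apply_moves", "arguments": {
  "rows": [
    {"hand":-1,"delta_pos":[0,0,1],"yaw":0},
    {"hand":-1,"delta_pos":[0,0,3],"yaw":0},
    {"hand":-1,"delta_pos":[0,0,3],"yaw":0},
    {"hand":-1,"delta_pos":[0,0,3],"yaw":0}
  ]
}}

```text
clock: 17.02
position: [440.5, 323.5, -1.8]
ee_rot: [-0.105, 0.994, 0.0, 0.001]
contact_force: [-7.0, -4.1, 24.6]
gripper_width: -0.0
grasp_force: 12.5
```

Contact is at a reported z of about −1.7, so the true height is the reported one plus 26.7 mm. Now I re-grasp the holder.

Call:
{"name": "apply_moves", "arguments": {
  "rows": [
    {"hand":-1,"delta_pos":[0,0,-30],"yaw":0},
    {"hand":1,"delta_pos":[0,0,-70],"yaw":0},
    {"hand":1,"delta_pos":[10,5,-85],"yaw":0},
    {"hand":1,"delta_pos":[40,10,-85],"yaw":0},
    {"hand":1,"delta_pos":[73,16,-85],"yaw":0},
    {"hand":1,"delta_pos":[73,16,-85],"yaw":0},
    {"hand":1,"delta_pos":[73,16,-85],"yaw":0},
    {"hand":1,"delta_pos":[73,16,-85],"yaw":0}
  ]
}}

```text
clock: 17.68
position: [365.9, 324.3, 79.9]
ee_rot: [-0.105, 0.995, 0.0, 0.0]
contact_force: [0.5, -0.1, -0.1]
gripper_width: 83.1
grasp_force: 0.0
```

```bash
python3 -c "
from h import *
go(366.5,325,2,12)"
```

```text
at [365.9 324.3  79.9] ang -168.0 j6 -2.42 delta [-0.7, 0.5, 77.9] yaw 0.0 t 17.7
```

Call:
{"name": "apply_moves", "arguments": {
  "rows": [
    {"hand":1,"delta_pos":[0,0,30],"yaw":0},
    {"hand":1,"delta_pos":[0,0,60],"yaw":0},
    {"hand":1,"delta_pos":[0,0,77],"yaw":0},
    {"hand":1,"delta_pos":[0,0,77],"yaw":0},
    {"hand":1,"delta_pos":[0,0,77],"yaw":0},
    {"hand":-1,"delta_pos":[0,0,77],"yaw":0},
    {"hand":-1,"delta_pos":[0,0,77],"yaw":0},
    {"hand":-1,"delta_pos":[0,0,77],"yaw":0},
    {"hand":-1,"delta_pos":[0,0,77],"yaw":0},
    {"hand":-1,"delta_pos":[0,0,77],"yaw":0},
    {"hand":-1,"delta_pos":[0,0,77],"yaw":0}
  ]
}}

```text
clock: 18.6
position: [366.4, 325.0, 4.2]
ee_rot: [-0.105, 0.995, 0.001, 0.001]
contact_force: [0.0, -0.4, 6.2]
gripper_width: 48.6
grasp_force: 63.9
```

Call:
{"name": "apply_moves", "arguments": {
  "rows": [
    {"hand":-1,"delta_pos":[0,0,-15],"yaw":0},
    {"hand":-1,"delta_pos":[0,0,-40],"yaw":0},
    {"hand":-1,"delta_pos":[0,0,-60],"yaw":0},
    {"hand":-1,"delta_pos":[0,0,-60],"yaw":0},
    {"hand":-1,"delta_pos":[0,0,-60],"yaw":0}
  ]
}}

```text
clock: 19.02
position: [365.5, 324.0, 63.3]
ee_rot: [-0.104, 0.995, 0.001, 0.001]
contact_force: [-0.0, -0.2, -2.6]
gripper_width: 48.7
grasp_force: 63.1
```

```bash
python3 -c "
from h import *
go(451.2,19.4,64,-3.2)"
```

```text
at [365.5 324.   63.3] ang -168.1 j6 -2.42 delta [-20.8, -315.7, -1.3] yaw 0.264 t 19.0
```

Call:
{"name": "apply_moves", "arguments": {
  "rows": [
    {"hand":-1,"delta_pos":[0,-20,-25],"yaw":0},
    {"hand":-1,"delta_pos":[-5,-50,-40],"yaw":0.1},
    {"hand":-1,"delta_pos":[-21,-316,-40],"yaw":0.264},
    {"hand":-1,"delta_pos":[-21,-316,-40],"yaw":0.264},
    {"hand":-1,"delta_pos":[-21,-316,-40],"yaw":0.264},
    {"hand":-1,"delta_pos":[-21,-316,-40],"yaw":0.264},
    {"hand":-1,"delta_pos":[-21,-316,-40],"yaw":0.264},
    {"hand":-1,"delta_pos":[-21,-316,-40],"yaw":0.264},
    {"hand":-1,"delta_pos":[-21,-316,-40],"yaw":0.264},
    {"hand":-1,"delta_pos":[-21,-316,-40],"yaw":0.264},
    {"hand":-1,"delta_pos":[-21,-316,-40],"yaw":0.264},
    {"hand":-1,"delta_pos":[-21,-316,-40],"yaw":0.264}
  ]
}}

```text
clock: 20.02
position: [450.7, 18.9, 101.5]
ee_rot: [0.028, 1.0, -0.0, -0.001]
contact_force: [0.1, 0.5, -2.8]
gripper_width: 48.4
grasp_force: 63.8
```

```bash
python3 -c "
from h import *
go(451.2,19.4,4.3,-3.2)"
```

```text
at [450.7  18.9 101.5] ang 176.8 j6 -2.03 delta [-0.6, 0.6, 97.2] yaw 0.0 t 20.0
```

Call:
{"name": "apply_moves", "arguments": {
  "rows": [
    {"hand":-1,"delta_pos":[-1,1,35],"yaw":0},
    {"hand":-1,"delta_pos":[-1,1,70],"yaw":0},
    {"hand":-1,"delta_pos":[-1,1,88],"yaw":0},
    {"hand":-1,"delta_pos":[-1,1,94],"yaw":0},
    {"hand":-1,"delta_pos":[-1,1,97],"yaw":0},
    {"hand":-1,"delta_pos":[-1,1,97],"yaw":0},
    {"hand":-1,"delta_pos":[-1,1,97],"yaw":0}
  ]
}}

```text
clock: 20.6
position: [453.7, 20.7, 6.5]
ee_rot: [0.027, 1.0, 0.0, 0.001]
contact_force: [-0.2, 0.8, -2.7]
gripper_width: 48.8
grasp_force: 63.9
```

Call:
{"name": "apply_moves", "arguments": {
  "rows": [
    {"hand":1,"delta_pos":[0,0,0],"yaw":0},
    {"hand":1,"delta_pos":[0,0,0],"yaw":0},
    {"hand":1,"delta_pos":[0,0,0],"yaw":0},
    {"hand":1,"delta_pos":[0,0,0],"yaw":0},
    {"hand":1,"delta_pos":[0,0,-30],"yaw":0},
    {"hand":1,"delta_pos":[0,0,-70],"yaw":0},
    {"hand":1,"delta_pos":[0,0,-100],"yaw":0},
    {"hand":1,"delta_pos":[0,0,-120],"yaw":0},
    {"hand":1,"delta_pos":[10,-80,-130],"yaw":0},
    {"hand":1,"delta_pos":[20,-150,-130],"yaw":0},
    {"hand":1,"delta_pos":[20,-200,-130],"yaw":0},
    {"hand":1,"delta_pos":[20,-240,-130],"yaw":0}
  ]
}}

```text
clock: 21.6
position: [426.8, -145.7, 135.3]
ee_rot: [0.027, 1.0, 0.0, 0.001]
contact_force: [1.3, 0.2, -0.5]
gripper_width: 85.3
grasp_force: 0.0
```

```bash
python3 -c "
from h import *
T=cam('top');S=cam('scene')
hold([T,S],(451,19,-.056));pots([T,S])
a=cv2.resize(S['pixels'][200:290,270:360],None,fx=4.4,fy=4.4,interpolation=2);b=cv2.resize(T['pixels'][205:295,320:410],None,fx=4.4,fy=4.4,interpolation=2)
cv2.imwrite('pics/p6.png',cv2.cvtColor(np.hstack([a,b]),cv2.COLOR_RGB2BGR))
for q,z in(('case_holder',0),('holder_knob',14.5)):
    for d,n in zip((T,S),('top','scene')): print(q,n,[(round(o['score'],2),plane(d,o['location'],z)[:2].round(1).tolist()) for o in nets.pinpoint(n,q)[:3]])
go(0,0,0)"
```

```text
holder top [ 4.80017e+02 -2.44980e+01  4.20000e-02] deg 2.4 cost 1011.625 area 1702 knob [403.4  25.4]
holder scene [4.43284e+02 1.60220e+01 6.90000e-02] deg 3.9 cost 245.375 area 587 knob [394.7  21.6]
red top 0.84 [191.  441.8] 219 [ 666.1 -197.1]
red scene 0.56 [294.5 182.1] 280 [ 668.7 -200.4]
yellow top 0.86 [278.3 287.1] 238 [402.9 220. ]
yellow scene 0.77 [242.9 375.7] 220 [404.2 216.8]
black scene 0.61 [255.9 216.3] 494 [ 544.6 -158.8]
black scene 0.47 [261.5 285.7] 75 [515.  14.]
case_holder top [(0.89, [459.1, 20.9]), (0.82, [206.6, 389.4]), (0.64, [399.0, 635.7])]
case_holder scene [(0.93, [214.4, 390.9]), (0.85, [463.5, 22.4]), (0.62, [396.1, 632.4])]
holder_knob top [(0.8, [399.7, 19.7]), (0.66, [591.0, 408.6]), (0.57, [438.3, 593.4])]
holder_knob scene [(0.73, [245.3, 439.7]), (0.64, [432.2, 590.1])]
at [ 427.7 -143.5  134.3] ang 177.0 j6 -1.66 delta [434.7, 120.5, 134.3] yaw 0 t 22.2
```

View pics/p6.png

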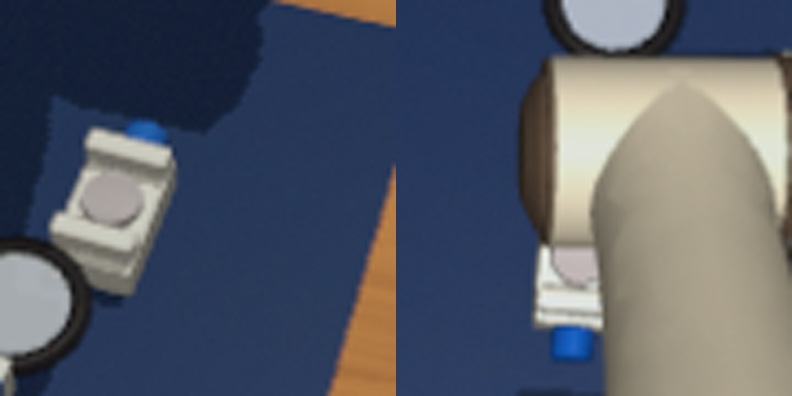

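```bash
python3 -c "
from h import *
go(667.3,-198.8,100,-93.2)"
```

```text
at [ 427.7 -143.5  134.3] ang 177.0 j6 -1.66 delta [-242.2, -42.5, 34.3] yaw -1.568 t 22.2
```

Call:
{"name": "apply_moves", "arguments": {
  "rows": [
    {"hand":1,"delta_pos":[-242,-43,0],"yaw":-1.568},
    {"hand":1,"delta_pos":[-242,-43,0],"yaw":-1.568},
    {"hand":1,"delta_pos":[-242,-43,0],"yaw":-1.568},
    {"hand":1,"delta_pos":[-242,-43,0],"yaw":-1.568},
    {"hand":1,"delta_pos":[-242,-43,0],"yaw":-1.568},
    {"hand":1,"delta_pos":[-242,-43,0],"yaw":-1.568},
    {"hand":1,"delta_pos":[-242,-43,0],"yaw":-1.568},
    {"hand":1,"delta_pos":[-242,-43,0],"yaw":-1.568},
    {"hand":1,"delta_pos":[-242,-43,0],"yaw":-1.568},
    {"hand":1,"delta_pos":[-242,-43,0],"yaw":-1.568},
    {"hand":1,"delta_pos":[-242,-43,0],"yaw":-1.568},
    {"hand":1,"delta_pos":[-242,-43,0],"yaw":-1.568}
  ]
}}

```text
clock: 23.2
position: [666.8, -199.9, 133.7]
ee_rot: [-0.664, 0.748, 0.0, -0.0]
contact_force: [0.5, -0.4, 0.1]
gripper_width: 85.3
grasp_force: 0.0
```

```bash
python3 -c "
from h import *
T=cam('top');S=cam('scene')
pots([T,S]);go(667.3,-198.8,4,-93.2)
b=cv2.resize(T['pixels'][205:295,320:410],None,fx=4.4,fy=4.4,interpolation=2)
c=cv2.resize(T['pixels'][215:305,450:560],None,fx=3.6,fy=4.4,interpolation=2);e=cv2.resize(S['pixels'][170:260,95:205],None,fx=3.6,fy=4.4,interpolation=2)
im=np.vstack([np.hstack([b,c[:,:396]]),np.hstack([cv2.resize(S['pixels'][200:245,270:360],None,fx=4.4,fy=4.4,interpolation=2),e[:198,:396]])])
cv2.imwrite('pics/p7.png',cv2.cvtColor(im,cv2.COLOR_RGB2BGR))
hold([T],(455,20,-.056))
"
```

```text
red top 0.52 [189.7 443.9] 102 [ 670.3 -203.1]
red scene 0.74 [294.6 182.1] 279 [ 668.9 -200.3]
yellow top 0.5 [278.2 287.1] 237 [403. 220.]
yellow top 0.48 [280.6 287.3] 160 [396.6 219.1]
yellow scene 0.59 [242.9 375.6] 219 [404.1 216.7]
black scene 0.87 [256.6 217.2] 498 [ 545.9 -155.9]
black scene 0.53 [250.1 173.9] 331 [ 556.7 -269.1]
black scene 0.45 [254.7 293.7] 312 [491.   27.5]
at [ 666.7 -200.5  134.2] ang -97.3 j6 -0.07 delta [-1.8, -0.4, 130.2] yaw -0.071 t 23.6
holder top [443.369   5.248   0.537] deg 30.8 cost 1902.0625 area 2604 knob None
```

View pics/p7.png

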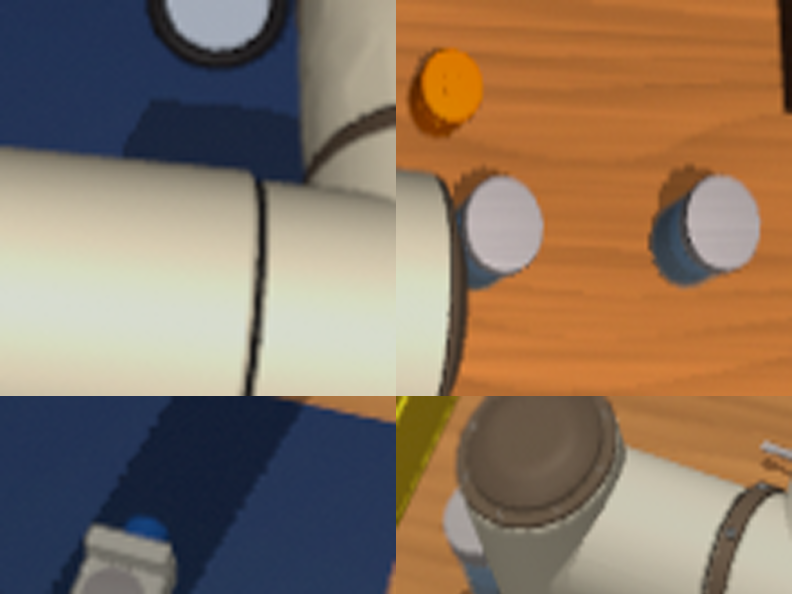

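The top crop shows the jar lids at (480,266) and (541,266) and the orange look-alike at (466,235). The arm hides the holder here. I descend on red and take the jars from the saved first pictures.

Call:
{"name": "apply_moves", "arguments": {
  "rows": [
    {"hand":1,"delta_pos":[-1,1,30],"yaw":-0.071},
    {"hand":1,"delta_pos":[-1,1,65],"yaw":-0.071},
    {"hand":1,"delta_pos":[-1,1,100],"yaw":-0.071},
    {"hand":1,"delta_pos":[-1,1,130],"yaw":-0.071},
    {"hand":1,"delta_pos":[-1,1,130],"yaw":-0.071},
    {"hand":1,"delta_pos":[-1,1,130],"yaw":-0.071},
    {"hand":-1,"delta_pos":[-1,1,130],"yaw":-0.071},
    {"hand":-1,"delta_pos":[-1,1,130],"yaw":-0.071},
    {"hand":-1,"delta_pos":[-1,1,130],"yaw":-0.071},
    {"hand":-1,"delta_pos":[-1,1,130],"yaw":-0.071},
    {"hand":-1,"delta_pos":[-1,1,130],"yaw":-0.071},
    {"hand":-1,"delta_pos":[-1,1,130],"yaw":-0.071}
  ]
}}

```text
clock: 24.6
position: [667.6, -199.8, 7.3]
ee_rot: [-0.688, 0.726, -0.002, 0.001]
contact_force: [0.6, 1.0, 5.9]
gripper_width: 47.1
grasp_force: 61.7
```

```bash
python3 -c "
from h import *
L=lambda n:dict(np.load(n+'0.npz'))
T=L('top');S=L('scene');f=lambda h:(h[...,1]<45)&(h[...,2]>110)
for d,a,b in((T,(266,480),(266,541)),(S,(210,180),(196,121))):
    r=[]
    for g in(a,b):
        c,n=blob(d,g,14,f);p=plane(d,c,80)[:2];r.append(p);print(c.round(1),n,p.round(1))
    v=r[0]-r[1];print('mid',((r[0]+r[1])/2).round(1),'sep',np.hypot(*v).round(1),'yaw',np.degrees(np.arctan2(-v[0],v[1])).round(2))
go(456,109,100,-93.2)"
```

```text
[265.8 479.2] 367 [ 450.7 -286.7]
[265.2 540.1] 335 [ 458.8 -456.4]
mid [ 454.7 -371.5] sep 169.8 yaw 2.73
[207.7 179.4] 325 [ 450.7 -290.8]
[196.8 118.9] 299 [ 459.  -460.5]
mid [ 454.8 -375.6] sep 169.9 yaw 2.82
at [ 667.6 -199.8    7.3] ang -93.1 j6 0.0 delta [-296.8, 227.6, -94.1] yaw 0.002 t 24.6
```

Call:
{"name": "apply_moves", "arguments": {
  "rows": [
    {"hand":-1,"delta_pos":[0,0,-25],"yaw":0},
    {"hand":-1,"delta_pos":[0,0,-60],"yaw":0},
    {"hand":-1,"delta_pos":[0,30,-94],"yaw":0},
    {"hand":-1,"delta_pos":[0,65,-94],"yaw":0},
    {"hand":-1,"delta_pos":[0,105,-94],"yaw":0},
    {"hand":-1,"delta_pos":[0,145,-94],"yaw":0},
    {"hand":-1,"delta_pos":[0,185,-94],"yaw":0},
    {"hand":-1,"delta_pos":[-20,220,-94],"yaw":0},
    {"hand":-1,"delta_pos":[-60,228,-94],"yaw":0},
    {"hand":-1,"delta_pos":[-100,228,-94],"yaw":0},
    {"hand":-1,"delta_pos":[-140,228,-94],"yaw":0},
    {"hand":-1,"delta_pos":[-180,228,-94],"yaw":0}
  ]
}}

```text
clock: 25.6
position: [447.4, -5.9, 99.0]
ee_rot: [-0.687, 0.727, -0.0, 0.001]
contact_force: [0.3, 0.1, -1.4]
gripper_width: 46.8
grasp_force: 62.3
```

Call:
{"name": "apply_moves", "arguments": {
  "rows": [
    {"hand":-1,"delta_pos":[-40,0,0],"yaw":0},
    {"hand":-1,"delta_pos":[-80,0,0],"yaw":0},
    {"hand":-1,"delta_pos":[-110,0,0],"yaw":0},
    {"hand":-1,"delta_pos":[-117,0,0],"yaw":0},
    {"hand":-1,"delta_pos":[-117,0,0],"yaw":0},
    {"hand":-1,"delta_pos":[-117,0,0],"yaw":0}
  ]
}}

```text
clock: 26.1
position: [453.9, 109.4, 98.2]
ee_rot: [-0.688, 0.726, 0.0, -0.0]
contact_force: [0.0, -0.8, -1.2]
gripper_width: 46.8
grasp_force: 62.3
```

```bash
python3 -c "
from h import *
go(456.2,109.3,7.3,-93.2)"
```

```text
at [453.9 109.4  98.2] ang -93.1 j6 -0.64 delta [-0.1, -2.4, 90.9] yaw 0.001 t 26.1
```

Call:
{"name": "apply_moves", "arguments": {
  "rows": [
    {"hand":-1,"delta_pos":[0,-2,35],"yaw":0},
    {"hand":-1,"delta_pos":[0,-2,70],"yaw":0},
    {"hand":-1,"delta_pos":[0,-2,84],"yaw":0},
    {"hand":-1,"delta_pos":[0,-2,90],"yaw":0},
    {"hand":-1,"delta_pos":[0,-2,91],"yaw":0},
    {"hand":-1,"delta_pos":[0,-2,91],"yaw":0},
    {"hand":-1,"delta_pos":[0,-2,91],"yaw":0}
  ]
}}

```text
clock: 26.68
position: [456.8, 108.6, 7.8]
ee_rot: [-0.687, 0.727, -0.0, 0.0]
contact_force: [-0.2, 0.2, -0.5]
gripper_width: 47.0
grasp_force: 62.1
```

```bash
python3 -c "
from h import *
go(456.2,109.3,7.3,-93.2);print(read_state()['contact_force'])"
```

```text
at [456.8 108.6   7.8] ang -93.2 j6 -0.64 delta [-0.6, 0.7, 0.5] yaw -0.001 t 26.7
[-0.22278341  0.1904042  -0.49373694]
```

Call:
{"name": "apply_moves", "arguments": {
  "rows": [
    {"hand":1,"delta_pos":[0,0,0],"yaw":0},
    {"hand":1,"delta_pos":[0,0,0],"yaw":0},
    {"hand":1,"delta_pos":[0,0,0],"yaw":0},
    {"hand":1,"delta_pos":[0,0,0],"yaw":0},
    {"hand":1,"delta_pos":[0,0,-30],"yaw":0},
    {"hand":1,"delta_pos":[0,0,-70],"yaw":0},
    {"hand":1,"delta_pos":[0,0,-95],"yaw":0},
    {"hand":1,"delta_pos":[0,0,-100],"yaw":0}
  ]
}}

```text
clock: 27.35
position: [459.3, 110.9, 112.0]
ee_rot: [-0.688, 0.726, -0.001, 0.005]
contact_force: [-0.1, 0.0, 0.1]
gripper_width: 85.8
grasp_force: 0.0
```

```bash
python3 -c "
from h import *
go(404,218.4,100,0)"
```

```text
at [459.3 110.9 112. ] ang -93.1 j6 -0.64 delta [-104.3, 61.0, 12.0] yaw 1.517 t 27.4
```

Call:
{"name": "apply_moves", "arguments": {
  "rows": [
    {"hand":1,"delta_pos":[-104,61,0],"yaw":1.517},
    {"hand":1,"delta_pos":[-104,61,0],"yaw":1.517},
    {"hand":1,"delta_pos":[-104,61,0],"yaw":1.517},
    {"hand":1,"delta_pos":[-104,61,0],"yaw":1.517},
    {"hand":1,"delta_pos":[-104,61,0],"yaw":1.517},
    {"hand":1,"delta_pos":[-104,61,0],"yaw":1.517},
    {"hand":1,"delta_pos":[-104,61,0],"yaw":1.517},
    {"hand":1,"delta_pos":[-104,61,0],"yaw":1.517},
    {"hand":1,"delta_pos":[-104,61,0],"yaw":1.517},
    {"hand":1,"delta_pos":[-104,61,0],"yaw":1.517},
    {"hand":1,"delta_pos":[-104,61,0],"yaw":1.517},
    {"hand":1,"delta_pos":[-104,61,0],"yaw":1.517}
  ]
}}

```text
clock: 28.35
position: [400.9, 216.4, 106.8]
ee_rot: [-0.035, 0.999, -0.0, -0.0]
contact_force: [0.8, -0.0, -0.2]
gripper_width: 85.5
grasp_force: 0.0
```

```bash
python3 -c "
from h import *
T=cam('top');S=cam('scene')
pots([T,S]);hold([T,S],(453,20,-.056))
go(404,218.4,4,0)"
```

```text
red top 0.75 [259.9 329.2] 249 [457.2 110. ]
red scene 0.8 [251.1 327.8] 263 [458.8 106.6]
black top 0.82 [236.8 433.8] 224 [ 533.1 -172.8]
black scene 0.81 [251.7 210.8] 255 [ 536.6 -176.5]
black scene 0.54 [309.5 268.9] 204 [651.5  14.9]
holder top [ 4.57859e+02  2.25440e+01 -5.10000e-02] deg -2.9 cost 95.5625 area 570 knob [403.1  25.5]
holder scene [4.43259e+02 1.72210e+01 9.40000e-02] deg 5.4 cost 244.4375 area 588 knob [394.6  21.3]
at [401.2 216.6 107.2] ang -175.5 j6 -2.35 delta [-2.9, 1.6, 103.2] yaw 0.078 t 28.8
```

```bash
python3 -c "
from h import *
T=cam('top');S=cam('scene')
a=cv2.resize(S['pixels'][225:275,280:330],None,fx=8,fy=8,interpolation=2);b=cv2.resize(T['pixels'][233:283,340:390],None,fx=8,fy=8,interpolation=2)
def ov(im,d,o,p):
    for L in [[(-42,-25,46),(-42,25,46)],[(42,-25,46),(42,25,46)],[(-42,-25,28),(42,-25,28)],[(-42,25,28),(42,25,28)],[(-62,0,14.5),(-42,0,14.5)]]:
        q=((proj(d,se2(p,L))-o+.5)*8)[:,::-1].astype(int);cv2.line(im,tuple(map(int,q[0])),tuple(map(int,q[1])),(255,0,0),1)
ov(a,S,(225,280),(457,20,-.0558));ov(b,T,(233,340),(457,20,-.0558))
cv2.imwrite('pics/p8.png',cv2.cvtColor(np.hstack([a,b]),cv2.COLOR_RGB2BGR))
"
```

```text
(no output)
```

View pics/p8.png

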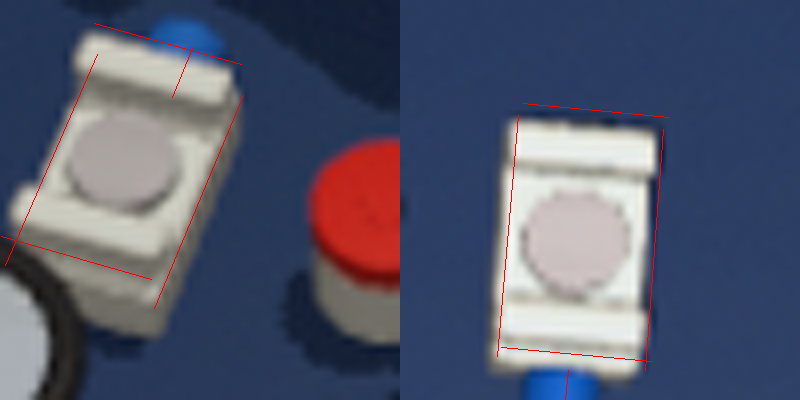

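The crop shows the holder square, with its yaw right, at about (455,20), which is roughly 4 mm too far away. I will shift it later. Next is yellow.

Call:
{"name": "apply_moves", "arguments": {
  "rows": [
    {"hand":1,"delta_pos":[-3,2,30],"yaw":0.078},
    {"hand":1,"delta_pos":[-3,2,65],"yaw":0.078},
    {"hand":1,"delta_pos":[-3,2,95],"yaw":0.078},
    {"hand":1,"delta_pos":[-3,2,101],"yaw":0.078},
    {"hand":1,"delta_pos":[-3,2,101],"yaw":0.078},
    {"hand":-1,"delta_pos":[-3,2,101],"yaw":0.078},
    {"hand":-1,"delta_pos":[-3,2,101],"yaw":0.078},
    {"hand":-1,"delta_pos":[-3,2,101],"yaw":0.078},
    {"hand":-1,"delta_pos":[-3,2,101],"yaw":0.078},
    {"hand":-1,"delta_pos":[-3,2,101],"yaw":0.078},
    {"hand":-1,"delta_pos":[-3,2,101],"yaw":0.078}
  ]
}}

```text
clock: 29.77
position: [405.1, 219.8, 8.2]
ee_rot: [0.0, 1.0, 0.001, 0.001]
contact_force: [-0.9, -0.5, 5.2]
gripper_width: 46.9
grasp_force: 60.9
```

```bash
python3 -c "
from h import *
T=cam('top');S=cam('scene')
L=[(0,55,30),(0,-55,30),(160,-55,30),(160,55,30)]
px=[(T,(120+264/3,190+48/3),(0,55,30)),(T,(120+262/3,190+165/3),(0,-55,30)),(T,(120+109/3,190+166/3),(160,-55,30)),(S,(300+116/4,370+170/4),(0,-55,30)),(S,(300+362/4,370+129/4),(160,-55,30)),(S,(300+397/4,370+312/4),(160,55,30))]
for sel in(px[:3],px[3:],px):
    f=lambda p:np.concatenate([proj(d,se2(p,L))[0]-(np.array(rc)-.33) for d,rc,L in sel])
    s=least_squares(f,[600,410,0]);print('press',s.x.round(3),'res',s.fun.round(1),'goal',se2(s.x,(-54,0,0)).round(1))
# overlay
p=(596.5,404.5,.045);out=[]
for d,o in((T,(135,195)),(S,(310,395))):
    im=cv2.resize(d['pixels'][o[0]:o[0]+100,o[1]:o[1]+80],None,fx=5,fy=5,interpolation=2)
    for Z in(0,30):
        q=((proj(d,se2(p,[(a,b,Z) for a,b,_ in L]))-o+.5)*5)[:,::-1].astype(np.int32)
        cv2.polylines(im,[q],True,(255,0,0) if Z else (255,255,0),1)
    out.append(im)
cv2.imwrite('pics/p9.png',cv2.cvtColor(np.hstack(out),cv2.COLOR_RGB2BGR))
go(542.5,402,100,2.6)"
```

```text
press [5.96072e+02 4.05593e+02 5.80000e-02] res [ 0.8 -0.3  0.7 -0.2 -1.6  0.5] goal [[542.2 402.5   0. ]]
press [5.96306e+02 4.04458e+02 4.40000e-02] res [-2.2 -0.5  0.3 -1.4  1.6  1.9] goal [[542.4 402.1   0. ]]
press [5.96225e+02 4.05009e+02 4.60000e-02] res [ 0.5 -0.1  0.9 -0.  -1.5  1.4 -2.1 -0.3  0.4 -1.   1.6  2.3] goal [[542.3 402.5   0. ]]
at [405.  219.8   8.2] ang 180.0 j6 -2.42 delta [-137.6, 182.6, -91.0] yaw -0.046 t 29.9
```

View pics/p9.png

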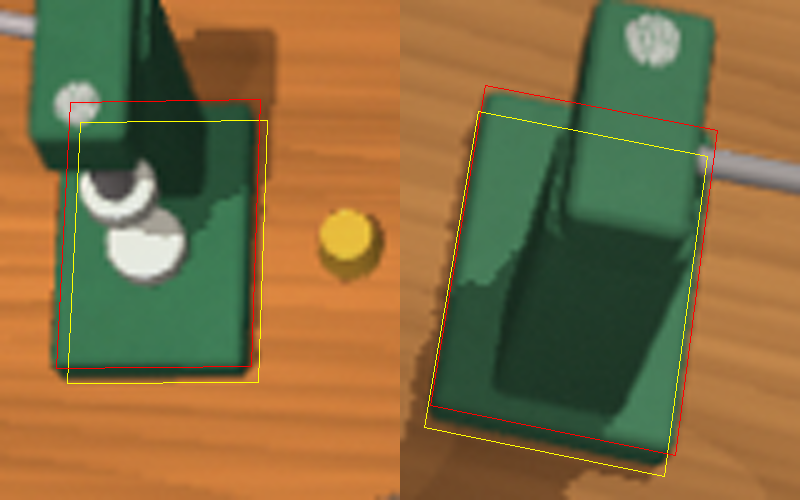

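Call:
{"name": "apply_moves", "arguments": {
  "rows": [
    {"hand":-1,"delta_pos":[0,0,-25],"yaw":0},
    {"hand":-1,"delta_pos":[0,0,-60],"yaw":0},
    {"hand":-1,"delta_pos":[-20,20,-91],"yaw":-0.046},
    {"hand":-1,"delta_pos":[-45,55,-91],"yaw":-0.046},
    {"hand":-1,"delta_pos":[-70,85,-91],"yaw":-0.046},
    {"hand":-1,"delta_pos":[-90,115,-91],"yaw":-0.046},
    {"hand":-1,"delta_pos":[-110,145,-91],"yaw":-0.046},
    {"hand":-1,"delta_pos":[-139,183,-91],"yaw":-0.046},
    {"hand":-1,"delta_pos":[-139,183,-91],"yaw":-0.046},
    {"hand":-1,"delta_pos":[-139,183,-91],"yaw":-0.046},
    {"hand":-1,"delta_pos":[-139,183,-91],"yaw":-0.046}
  ]
}}

```text
clock: 30.78
position: [542.7, 401.2, 97.1]
ee_rot: [-0.022, 1.0, -0.0, -0.001]
contact_force: [-0.3, -0.5, -2.7]
gripper_width: 46.7
grasp_force: 62.1
```

```bash
python3 -c "
from h import *
go(544,402.5,8,2.6)"
```

```text
at [542.7 401.2  97.1] ang -177.5 j6 -2.4 delta [-1.4, 1.3, 89.1] yaw -0.001 t 30.8
```

Call:
{"name": "apply_moves", "arguments": {
  "rows": [
    {"hand":-1,"delta_pos":[0,0,35],"yaw":0},
    {"hand":-1,"delta_pos":[0,0,70],"yaw":0},
    {"hand":-1,"delta_pos":[0,0,82],"yaw":0},
    {"hand":-1,"delta_pos":[0,0,85],"yaw":0},
    {"hand":-1,"delta_pos":[0,0,85],"yaw":0},
    {"hand":-1,"delta_pos":[0,0,85],"yaw":0}
  ]
}}

```text
clock: 31.28
position: [544.3, 402.3, 14.5]
ee_rot: [-0.023, 1.0, 0.001, 0.001]
contact_force: [0.6, 0.5, -0.4]
gripper_width: 46.9
grasp_force: 62.2
```

```bash
python3 -c "
from h import *
go(544,402.5,8.2,2.6);print(read_state()['contact_force'])"
```

```text
at [544.3 402.3  14.5] ang -177.4 j6 -2.4 delta [0.3, 0.2, 6.3] yaw -0.0 t 31.3
[ 0.59504608  0.5253088  -0.44808386]
```

Lower 6 mm, release, and retreat towards black via the free area.

Call:
{"name": "apply_moves", "arguments": {
  "rows": [
    {"hand":-1,"delta_pos":[0,0,4],"yaw":0},
    {"hand":-1,"delta_pos":[0,0,6],"yaw":0},
    {"hand":-1,"delta_pos":[0,0,6],"yaw":0},
    {"hand":1,"delta_pos":[0,0,6],"yaw":0},
    {"hand":1,"delta_pos":[0,0,6],"yaw":0},
    {"hand":1,"delta_pos":[0,0,6],"yaw":0},
    {"hand":1,"delta_pos":[0,0,6],"yaw":0},
    {"hand":1,"delta_pos":[0,0,-30],"yaw":0},
    {"hand":1,"delta_pos":[0,0,-70],"yaw":0},
    {"hand":1,"delta_pos":[0,0,-100],"yaw":0},
    {"hand":1,"delta_pos":[20,-20,-110],"yaw":0},
    {"hand":1,"delta_pos":[50,-40,-110],"yaw":0}
  ]
}}

```text
clock: 32.28
position: [498.1, 361.6, 126.0]
ee_rot: [-0.022, 1.0, 0.003, 0.004]
contact_force: [-0.8, 0.7, -0.2]
gripper_width: 85.5
grasp_force: 0.0
```

```bash
python3 -c "
from h import *
s=read_state();print(s['position'])
go(440,100,130);go(534.9,-174.7,130,-3.2)"
```

```text
[498.08672962 361.56220855 125.95934889]
at [498.1 361.6 126. ] ang -177.4 j6 -2.42 delta [69.6, -258.7, -6.1] yaw 0 t 32.3
at [498.1 361.6 126. ] ang -177.4 j6 -2.42 delta [-12.9, -537.3, -7.2] yaw 0.1 t 32.3
```

```bash
python3 -c "
from h import *
go(454,20.2,100,-3.2)"
```

```text
at [498.1 361.6 126. ] ang -177.4 j6 -2.42 delta [59.4, -339.2, 23.4] yaw 0.1 t 32.3
```

Call:
{"name": "apply_moves", "arguments": {
  "rows": [
    {"hand":0.5,"delta_pos":[59,-339,0],"yaw":0.1},
    {"hand":0.5,"delta_pos":[59,-339,0],"yaw":0.1},
    {"hand":0.5,"delta_pos":[59,-339,0],"yaw":0.1},
    {"hand":0.5,"delta_pos":[59,-339,0],"yaw":0.1},
    {"hand":0.5,"delta_pos":[59,-339,0],"yaw":0.1},
    {"hand":0.5,"delta_pos":[59,-339,0],"yaw":0.1},
    {"hand":0.5,"delta_pos":[59,-339,0],"yaw":0.1},
    {"hand":0.5,"delta_pos":[59,-339,0],"yaw":0.1},
    {"hand":0.5,"delta_pos":[59,-339,0],"yaw":0.1},
    {"hand":0.5,"delta_pos":[59,-339,0],"yaw":0.1},
    {"hand":0.5,"delta_pos":[59,-339,0],"yaw":0.1}
  ]
}}

```text
clock: 33.2
position: [451.7, 17.9, 122.6]
ee_rot: [0.028, 1.0, 0.0, 0.001]
contact_force: [0.5, 0.1, 0.4]
gripper_width: 64.2
grasp_force: 0.0
```

```bash
python3 -c "
from h import *
T=cam('top');S=cam('scene');pots([T,S])
go(454,20.2,4.5,-3.2)"
```

```text
red scene 0.94 [251.2 327.8] 262 [458.9 106.8]
yellow top 0.69 [225.2 222.6] 211 [541.7 404.4]
yellow scene 0.46 [305.2 437.6] 175 [536.8 398. ]
black top 0.77 [236.8 433.9] 227 [ 533.2 -172.9]
black scene 0.68 [251.8 210.8] 256 [ 536.7 -176.5]
at [451.5  18.9 122.2] ang 176.9 j6 -2.03 delta [-2.4, 1.4, 117.7] yaw 0.002 t 33.6
```

Call:
{"name": "apply_moves", "arguments": {
  "rows": [
    {"hand":0.5,"delta_pos":[-2,1,35],"yaw":0},
    {"hand":0.5,"delta_pos":[-2,1,70],"yaw":0},
    {"hand":0.5,"delta_pos":[-2,1,100],"yaw":0},
    {"hand":0.5,"delta_pos":[-2,1,117],"yaw":0},
    {"hand":0.5,"delta_pos":[-2,1,117],"yaw":0},
    {"hand":0.5,"delta_pos":[-2,1,117],"yaw":0},
    {"hand":-1,"delta_pos":[-2,1,117],"yaw":0},
    {"hand":-1,"delta_pos":[-2,1,117],"yaw":0},
    {"hand":-1,"delta_pos":[-2,1,117],"yaw":0},
    {"hand":-1,"delta_pos":[-2,1,117],"yaw":0},
    {"hand":-1,"delta_pos":[-2,1,117],"yaw":0}
  ]
}}

```text
clock: 34.52
position: [454.7, 19.7, 6.8]
ee_rot: [0.027, 1.0, 0.001, 0.002]
contact_force: [-1.2, 1.9, 7.0]
gripper_width: 48.5
grasp_force: 64.1
```

```bash
python3 -c "
from h import *
s=read_state();p=s['position'];go(p[0]-3.8,19.6,p[2]+2.5,-3.2)"
```

```text
at [454.7  19.7   6.8] ang 176.9 j6 -2.03 delta [3.8, -0.3, -2.5] yaw 0.001 t 34.5
```

Call:
{"name": "apply_moves", "arguments": {
  "rows": [
    {"hand":-1,"delta_pos":[0,0,-4],"yaw":0},
    {"hand":-1,"delta_pos":[0,0,-4],"yaw":0},
    {"hand":-1,"delta_pos":[4,0,-4],"yaw":0},
    {"hand":-1,"delta_pos":[4,0,-4],"yaw":0},
    {"hand":-1,"delta_pos":[4,0,-2],"yaw":0},
    {"hand":-1,"delta_pos":[4,0,0],"yaw":0},
    {"hand":-1,"delta_pos":[4,0,0],"yaw":0}
  ]
}}

```text
clock: 35.1
position: [449.0, 19.1, 6.8]
ee_rot: [0.027, 1.0, -0.0, -0.0]
contact_force: [-5.9, 0.6, 18.8]
gripper_width: 48.9
grasp_force: 65.5
```

Call:
{"name": "apply_moves", "arguments": {
  "rows": [
    {"hand":0.5,"delta_pos":[0,0,0],"yaw":0},
    {"hand":0.5,"delta_pos":[0,0,0],"yaw":0},
    {"hand":0.5,"delta_pos":[0,0,0],"yaw":0},
    {"hand":0.5,"delta_pos":[0,0,-30],"yaw":0},
    {"hand":0.5,"delta_pos":[0,0,-70],"yaw":0},
    {"hand":1,"delta_pos":[0,0,-110],"yaw":0},
    {"hand":1,"delta_pos":[0,-20,-130],"yaw":0},
    {"hand":1,"delta_pos":[-20,-60,-130],"yaw":0},
    {"hand":1,"delta_pos":[-40,-100,-130],"yaw":0},
    {"hand":1,"delta_pos":[-60,-135,-130],"yaw":0},
    {"hand":1,"delta_pos":[-70,-170,-130],"yaw":0},
    {"hand":1,"delta_pos":[-70,-170,-130],"yaw":0}
  ]
}}

```text
clock: 36.1
position: [511.6, -159.8, 134.6]
ee_rot: [0.031, 1.0, -0.001, 0.0]
contact_force: [0.5, 0.2, 0.1]
gripper_width: 85.5
grasp_force: 0.0
```

```bash
python3 -c "
from h import *
go(534.9,-174.7,5,-3.2)"
```

```text
at [ 511.6 -159.8  134.6] ang 176.5 j6 -1.63 delta [-24.1, -13.3, 129.7] yaw -0.006 t 36.1
```

Call:
{"name": "apply_moves", "arguments": {
  "rows": [
    {"hand":0.6,"delta_pos":[-24,-14,0],"yaw":0},
    {"hand":0.6,"delta_pos":[-24,-14,10],"yaw":0},
    {"hand":0.6,"delta_pos":[-24,-14,45],"yaw":0},
    {"hand":0.6,"delta_pos":[-24,-14,70],"yaw":0},
    {"hand":0.6,"delta_pos":[-24,-14,70],"yaw":0}
  ]
}}

```text
clock: 36.52
position: [528.8, -169.0, 59.7]
ee_rot: [0.028, 1.0, 0.001, -0.006]
contact_force: [-1.3, -0.3, -0.5]
gripper_width: 68.2
grasp_force: 0.0
```

```bash
python3 -c "
from h import *
go(534.9,-174.7,5,-3.2)"
```

```text
at [ 528.8 -169.    59.7] ang 176.7 j6 -1.61 delta [-7.1, -5.4, 54.6] yaw -0.001 t 36.5
```

Call:
{"name": "apply_moves", "arguments": {
  "rows": [
    {"hand":0.6,"delta_pos":[0,0,20],"yaw":0},
    {"hand":0.6,"delta_pos":[0,0,45],"yaw":0},
    {"hand":0.6,"delta_pos":[0,0,58],"yaw":0},
    {"hand":0.6,"delta_pos":[0,0,58],"yaw":0},
    {"hand":0.6,"delta_pos":[0,0,58],"yaw":0},
    {"hand":-1,"delta_pos":[0,0,58],"yaw":0},
    {"hand":-1,"delta_pos":[0,0,58],"yaw":0},
    {"hand":-1,"delta_pos":[0,0,58],"yaw":0},
    {"hand":-1,"delta_pos":[0,0,58],"yaw":0},
    {"hand":-1,"delta_pos":[0,0,58],"yaw":0}
  ]
}}

```text
clock: 37.35
position: [534.9, -169.8, 9.4]
ee_rot: [0.027, 1.0, -0.0, 0.002]
contact_force: [-1.0, -0.0, 6.5]
gripper_width: 46.7
grasp_force: 61.5
```

```bash
python3 -c "
from h import *
T=cam('top');S=cam('scene');hold([T,S],(451,20,-.056));pots([T,S],('red','yellow'))
go(554.6,-368.7,100,2.8)"
```

```text
holder top [4.23591e+02 4.06950e+01 1.50000e-01] deg 8.6 cost 1243.0 area 1915 knob None
holder scene [4.38896e+02 1.37730e+01 1.23000e-01] deg 7.1 cost 417.4375 area 401 knob [389.6  19.6]
red scene 0.93 [251.2 327.8] 266 [458.9 106.8]
yellow top 0.86 [225.2 222.5] 210 [541.8 404.5]
yellow scene 0.62 [305.2 437.5] 177 [537.  397.9]
at [ 534.9 -169.7    9.4] ang 176.9 j6 -1.61 delta [-30.9, -197.6, -90.3] yaw -0.103 t 37.6
```

Call:
{"name": "apply_moves", "arguments": {
  "rows": [
    {"hand":-1,"delta_pos":[0,0,-30],"yaw":0},
    {"hand":-1,"delta_pos":[0,0,-65],"yaw":0},
    {"hand":-1,"delta_pos":[0,0,-90],"yaw":-0.05},
    {"hand":-1,"delta_pos":[-8,-40,-90],"yaw":-0.103},
    {"hand":-1,"delta_pos":[-14,-80,-90],"yaw":-0.103},
    {"hand":-1,"delta_pos":[-20,-120,-90],"yaw":-0.103},
    {"hand":-1,"delta_pos":[-26,-160,-90],"yaw":-0.103},
    {"hand":-1,"delta_pos":[-31,-198,-90],"yaw":-0.103},
    {"hand":-1,"delta_pos":[-31,-198,-90],"yaw":-0.103},
    {"hand":-1,"delta_pos":[-31,-198,-90],"yaw":-0.103},
    {"hand":-1,"delta_pos":[-31,-198,-90],"yaw":-0.103}
  ]
}}

```text
clock: 38.57
position: [552.4, -368.7, 96.9]
ee_rot: [-0.023, 1.0, 0.001, -0.0]
contact_force: [-0.1, -0.3, -1.1]
gripper_width: 47.1
grasp_force: 62.3
```

```bash
python3 -c "
from h import *
go(554.6,-368.7,9,2.8)"
```

```text
at [ 552.4 -368.7   96.9] ang -177.3 j6 -1.18 delta [-2.3, -0.2, 87.9] yaw -0.002 t 38.6
```

Call:
{"name": "apply_moves", "arguments": {
  "rows": [
    {"hand":-1,"delta_pos":[-1,0,35],"yaw":0},
    {"hand":-1,"delta_pos":[-1,0,70],"yaw":0},
    {"hand":-1,"delta_pos":[-1,0,82],"yaw":0},
    {"hand":-1,"delta_pos":[-1,0,85],"yaw":0},
    {"hand":-1,"delta_pos":[-1,0,85],"yaw":0},
    {"hand":-1,"delta_pos":[-1,0,85],"yaw":0}
  ]
}}

```text
clock: 39.07
position: [555.5, -369.0, 14.0]
ee_rot: [-0.025, 1.0, -0.001, 0.001]
contact_force: [-0.4, -0.2, -0.9]
gripper_width: 46.9
grasp_force: 62.6
```

```bash
python3 -c "
from h import *
go(554.6,-368.7,9,2.8)"
```

```text
at [ 555.5 -369.    14. ] ang -177.2 j6 -1.18 delta [0.9, 0.3, 5.0] yaw 0.0 t 39.1
```

Lower, release, rise, and move so that both cameras see everything.

Call:
{"name": "apply_moves", "arguments": {
  "rows": [
    {"hand":-1,"delta_pos":[1,0,3],"yaw":0},
    {"hand":-1,"delta_pos":[1,0,5],"yaw":0},
    {"hand":-1,"delta_pos":[1,0,5],"yaw":0},
    {"hand":0.7,"delta_pos":[1,0,5],"yaw":0},
    {"hand":0.7,"delta_pos":[1,0,5],"yaw":0},
    {"hand":0.7,"delta_pos":[1,0,5],"yaw":0},
    {"hand":0.7,"delta_pos":[1,0,5],"yaw":0},
    {"hand":0.7,"delta_pos":[1,0,-30],"yaw":0},
    {"hand":0.7,"delta_pos":[1,0,-70],"yaw":0},
    {"hand":0.7,"delta_pos":[1,0,-105],"yaw":0},
    {"hand":0.7,"delta_pos":[1,-10,-125],"yaw":0},
    {"hand":0.7,"delta_pos":[1,-20,-125],"yaw":0}
  ]
}}

```text
clock: 40.07
position: [557.1, -390.7, 144.3]
ee_rot: [-0.025, 1.0, -0.003, 0.005]
contact_force: [-0.1, -0.3, 0.1]
gripper_width: 72.5
grasp_force: 0.0
```

Call:
{"name": "apply_moves", "arguments": {
  "rows": [
    {"hand":0.7,"delta_pos":[30,-30,0],"yaw":0},
    {"hand":0.7,"delta_pos":[60,-60,0],"yaw":0},
    {"hand":0.7,"delta_pos":[90,-90,0],"yaw":0},
    {"hand":0.7,"delta_pos":[120,-120,-10],"yaw":0},
    {"hand":0.7,"delta_pos":[150,-150,-20],"yaw":0},
    {"hand":0.7,"delta_pos":[180,-180,-20],"yaw":0},
    {"hand":0.7,"delta_pos":[210,-200,-20],"yaw":0},
    {"hand":0.7,"delta_pos":[240,-210,-20],"yaw":0},
    {"hand":0.7,"delta_pos":[270,-215,-20],"yaw":0},
    {"hand":0.7,"delta_pos":[300,-215,-20],"yaw":0},
    {"hand":0.7,"delta_pos":[300,-215,-20],"yaw":0}
  ]
}}

```text
clock: 40.98
position: [259.0, -618.1, 156.1]
ee_rot: [-0.021, 1.0, 0.002, -0.001]
contact_force: [-0.2, 1.0, 0.6]
gripper_width: 72.3
grasp_force: 0.0
```

```bash
cat >> h.py <<'E'
def ovh(n,p,extra=()):
    T=cam('top');S=cam('scene');out=[]
    for d,w in((S,55),(T,55)):
        o=proj(d,[p[0],p[1],25])[0].astype(int)-25
        im=cv2.resize(d['pixels'][o[0]:o[0]+50,o[1]:o[1]+50],None,fx=8,fy=8,interpolation=2)
        for L in [[(-42,-25,46),(-42,25,46)],[(42,-25,46),(42,25,46)],[(-42,-25,28),(42,-25,28)],[(-42,25,28),(42,25,28)],[(-62,0,14.5),(-42,0,14.5)]]:
            q=((proj(d,se2(p,L))-o+.5)*8)[:,::-1].astype(int);cv2.line(im,tuple(map(int,q[0])),tuple(map(int,q[1])),(255,0,0),1)
        out.append(im)
    cv2.imwrite('pics/'+n,cv2.cvtColor(np.hstack(out),cv2.COLOR_RGB2BGR))
E
python3 -c "
from h import *
T=cam('top');S=cam('scene');pots([T,S]);hold([T,S],(451,20,-.056));lens([T,S],(591,11.5))
for q,z in(('case_holder',0),('holder_knob',14.5)):
    for d,n in zip((T,S),('top','scene')): print(q,n,[(round(o['score'],2),plane(d,o['location'],z)[:2].round(1).tolist()) for o in nets.pinpoint(n,q)[:3]])
ovh('p10.png',(451.2,19.4,-.0558));go(0,0,0)"
```

```text
red top 0.69 [260.  329.2] 251 [457.2 110. ]
red scene 0.94 [251.2 327.8] 266 [458.9 106.8]
yellow scene 0.51 [305.2 437.5] 176 [536.9 397.9]
black scene 0.96 [241.7 138.7] 242 [ 556.7 -367.5]
holder top [ 4.51469e+02  2.15980e+01 -7.00000e-02] deg -4.0 cost 92.25 area 572 knob [397.6  24.5]
holder scene [4.38508e+02 1.49200e+01 7.80000e-02] deg 4.5 cost 238.375 area 594 knob [389.1  20.9]
lens [204.61234568 369.02716049] 405 [589.9  14.  130. ]
lens [270.53295669 271.36158192] 531 [592.3   9.3 130. ]
tri [591.1  11.4 128.3]
case_holder top [(0.87, [456.3, 12.5]), (0.72, [206.0, 390.5]), (0.66, [397.0, 642.2])]
case_holder scene [(0.96, [453.5, 20.1]), (0.76, [197.4, 393.4]), (0.74, [391.9, 638.4])]
holder_knob top [(0.93, [260.2, 432.9]), (0.88, [396.2, 25.0]), (0.86, [425.4, 589.4])]
holder_knob scene [(0.91, [250.2, 428.9]), (0.7, [400.7, 16.9]), (0.58, [430.8, 583.5])]
at [ 264.9 -618.   157.2] ang -177.3 j6 -0.6 delta [235.0, 630.0, 157.3] yaw 0 t 41.7
```

View pics/p10.png

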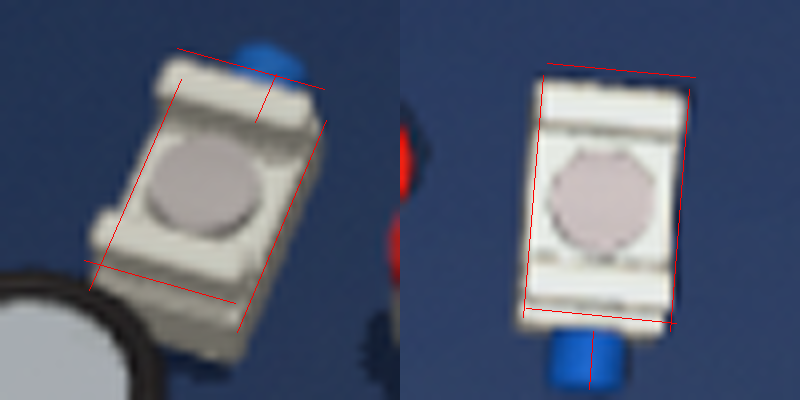

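```bash
python3 -c "
from h import *
T=cam('top');S=cam('scene')
for d,ob in((S,(205,185)),(T,(204,200))):
    o=proj(d,[451.2,19.4,25])[0].astype(int)-25
    rc=np.array([ob[1],ob[0]])/8+o-.5
    print([(z,plane(d,rc,z)[:2].round(1)) for z in(28,32)])
go(690,6.2,165,-3.2)"
```

```text
[(28, array([444.5,  16. ])), (32, array([446.9,  17. ]))]
[(28, array([452.2,  20.4])), (32, array([451.4,  20.7]))]
at [ 264.7 -618.   157.3] ang -177.3 j6 -0.6 delta [-454.6, 603.2, -7.7] yaw 0.104 t 41.8
```

Call:
{"name": "apply_moves", "arguments": {
  "rows": [
    {"hand":1,"delta_pos":[-455,300,-25],"yaw":0.104},
    {"hand":1,"delta_pos":[-455,300,-25],"yaw":0.104},
    {"hand":1,"delta_pos":[-455,300,-25],"yaw":0.104},
    {"hand":1,"delta_pos":[-455,300,-25],"yaw":0.104},
    {"hand":1,"delta_pos":[-455,300,-25],"yaw":0.104},
    {"hand":1,"delta_pos":[-455,300,-25],"yaw":0.104},
    {"hand":1,"delta_pos":[-455,300,-25],"yaw":0.104},
    {"hand":1,"delta_pos":[-455,300,-25],"yaw":0.104},
    {"hand":1,"delta_pos":[-455,300,-25],"yaw":0.104},
    {"hand":1,"delta_pos":[-455,300,-25],"yaw":0.104},
    {"hand":1,"delta_pos":[-455,300,-25],"yaw":0.104},
    {"hand":1,"delta_pos":[-455,300,-25],"yaw":0.104}
  ]
}}

```text
clock: 42.78
position: [669.5, -322.1, 180.5]
ee_rot: [0.028, 1.0, -0.0, 0.0]
contact_force: [0.4, -0.5, 0.1]
gripper_width: 85.7
grasp_force: 0.0
```

```bash
python3 -c "
from h import *
go(690,6.2,175,-3.2)"
```

```text
at [ 669.5 -322.1  180.5] ang 176.8 j6 -1.4 delta [-2.1, 328.9, 5.5] yaw -0.0 t 42.8
```

Call:
{"name": "apply_moves", "arguments": {
  "rows": [
    {"hand":1,"delta_pos":[-2,329,5],"yaw":0},
    {"hand":1,"delta_pos":[-2,329,5],"yaw":0},
    {"hand":1,"delta_pos":[-2,329,5],"yaw":0},
    {"hand":1,"delta_pos":[-2,329,5],"yaw":0},
    {"hand":1,"delta_pos":[-2,329,5],"yaw":0},
    {"hand":1,"delta_pos":[-2,329,5],"yaw":0},
    {"hand":1,"delta_pos":[-2,329,5],"yaw":0},
    {"hand":1,"delta_pos":[-2,329,5],"yaw":0},
    {"hand":1,"delta_pos":[-2,329,5],"yaw":0},
    {"hand":1,"delta_pos":[-2,329,5],"yaw":0}
  ]
}}

```text
clock: 43.62
position: [688.7, 7.2, 175.1]
ee_rot: [0.026, 1.0, 0.0, -0.0]
contact_force: [-0.0, -0.1, 0.4]
gripper_width: 85.8
grasp_force: 0.0
```

```bash
python3 -c "
from h import *
T=cam('top');S=cam('scene');pots([T,S])
print('jars')
f=lambda h:(h[...,1]<45)&(h[...,2]>110)
for d,a,b in((T,(266,480),(266,541)),(S,(210,180),(196,121))):
    r=[plane(d,blob(d,g,14,f)[0],80)[:2] for g in(a,b)];print('mid',((r[0]+r[1])/2).round(1))
go(690,6.2,109,-3.2)
for z,nm in((47,'lid'),):
    for d in(T,S): print(proj(d,[[554.6,-368.7,47],[543.2,402.4,47],[456.2,109.3,47]]).round(1).tolist())
out=[]
for d in(T,S):
    for P in([554.6,-368.7,47],[543.2,402.4,47]):
        o=proj(d,P)[0].astype(int)-20;out.append(cv2.resize(d['pixels'][o[0]:o[0]+40,o[1]:o[1]+40],None,fx=5,fy=5,interpolation=2))
cv2.imwrite('pics/p11.png',cv2.cvtColor(np.hstack(out),cv2.COLOR_RGB2BGR))
"
```

```text
red scene 0.81 [251.4 327.7] 255 [459.5 106.8]
yellow top 0.76 [225.2 222.5] 210 [541.8 404.5]
yellow scene 0.59 [305.2 437.5] 175 [536.9 397.9]
black top 0.76 [232.5 501.5] 216 [ 553.7 -363.6]
black top 0.45 [197.7 376.3] 135 [637.9 -13.6]
black scene 0.57 [241.8 138.7] 246 [ 557.  -367.3]
jars
mid [ 454.7 -371.8]
mid [ 454.7 -375.7]
at [688.6   3.5 175.2] ang 176.7 j6 -1.87 delta [-1.3, 2.8, 66.2] yaw -0.002 t 44.0
[[232.3, 503.3], [224.8, 223.3], [260.3, 329.5]]
[[240.9, 138.6], [307.9, 438.9], [250.5, 329.1]]
```

View pics/p11.png

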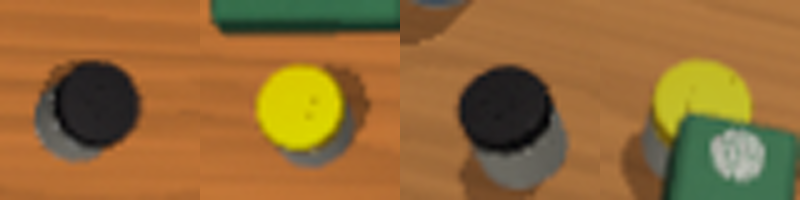

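The crops show the black, yellow and red pots upright, each within about 3 mm of its place. Now the button.

Call:
{"name": "apply_moves", "arguments": {
  "rows": [
    {"hand":1,"delta_pos":[-1,2,20],"yaw":0},
    {"hand":1,"delta_pos":[-1,2,45],"yaw":0},
    {"hand":1,"delta_pos":[-1,2,66],"yaw":0},
    {"hand":1,"delta_pos":[-1,2,66],"yaw":0},
    {"hand":1,"delta_pos":[-1,2,66],"yaw":0},
    {"hand":1,"delta_pos":[-1,2,66],"yaw":0}
  ]
}}

```text
clock: 44.52
position: [690.8, 6.4, 110.7]
ee_rot: [0.028, 1.0, -0.0, 0.001]
contact_force: [1.0, -0.1, -0.8]
gripper_width: 85.5
grasp_force: 0.0
```

```bash
python3 -c "
from h import *
go(690,6.1,109,-3.2)"
```

```text
at [690.8   6.4 110.7] ang 176.8 j6 -1.87 delta [0.8, -0.3, 1.7] yaw -0.0 t 44.5
```

Call:
{"name": "apply_moves", "arguments": {
  "rows": [
    {"hand":1,"delta_pos":[1,0,4],"yaw":0},
    {"hand":-1,"delta_pos":[1,0,4],"yaw":0},
    {"hand":-1,"delta_pos":[1,0,4],"yaw":0},
    {"hand":-1,"delta_pos":[1,0,4],"yaw":0},
    {"hand":-1,"delta_pos":[1,0,4],"yaw":0},
    {"hand":-1,"delta_pos":[1,0,4],"yaw":0},
    {"hand":-1,"delta_pos":[1,0,4],"yaw":0},
    {"hand":-1,"delta_pos":[1,0,4],"yaw":0},
    {"hand":-1,"delta_pos":[1,0,4],"yaw":0}
  ]
}}

```text
clock: 45.27
position: [689.2, 6.1, 106.4]
ee_rot: [0.028, 1.0, -0.0, 0.001]
contact_force: [-0.2, -3.9, 5.6]
gripper_width: 29.3
grasp_force: 61.3
```

Call:
{"name": "apply_moves", "arguments": {
  "rows": [
    {"hand":-1,"delta_pos":[2,0,0],"yaw":0},
    {"hand":-1,"delta_pos":[4,0,0],"yaw":0},
    {"hand":-1,"delta_pos":[6,0,0],"yaw":0},
    {"hand":-1,"delta_pos":[8,0,0],"yaw":0},
    {"hand":-1,"delta_pos":[10,0,0],"yaw":0},
    {"hand":-1,"delta_pos":[12,0,0],"yaw":0}
  ]
}}

```text
clock: 45.77
position: [680.4, 6.6, 106.4]
ee_rot: [0.028, 1.0, -0.0, 0.004]
contact_force: [6.1, -5.7, 2.9]
gripper_width: 29.1
grasp_force: 60.4
```

```bash
python3 -c "
from h import *
T=cam('top');S=cam('scene');lens([T,S],(584,11.5));go(690,6.1,109,-3.2);s=read_state();print(s['contact_force'],s['gripper_width'],s['grasp_force'])"
```

```text
lens [207.61242604 370.50591716] 338 [582.  10. 130.]
lens [265.82692308 277.04807692] 312 [576.9  18.2 130. ]
tri [579.6  14.8 134.3]
at [678.1   6.7 106.4] ang 176.8 j6 -1.88 delta [-12.0, 0.1, -2.6] yaw -0.0 t 45.9
[ 0.53719904 -3.89599891  5.39426422] 29.58536436528736 60.641271471977234
```

Call:
{"name": "apply_moves", "arguments": {
  "rows": [
    {"hand":-1,"delta_pos":[6,0,0],"yaw":0},
    {"hand":-1,"delta_pos":[15,0,0],"yaw":0},
    {"hand":-1,"delta_pos":[25,0,0],"yaw":0},
    {"hand":-1,"delta_pos":[35,0,0],"yaw":0},
    {"hand":-1,"delta_pos":[45,0,0],"yaw":0},
    {"hand":-1,"delta_pos":[55,0,0],"yaw":0},
    {"hand":-1,"delta_pos":[65,0,0],"yaw":0},
    {"hand":-1,"delta_pos":[75,0,0],"yaw":0},
    {"hand":-1,"delta_pos":[85,0,0],"yaw":0},
    {"hand":-1,"delta_pos":[95,0,0],"yaw":0},
    {"hand":-1,"delta_pos":[103,0,0],"yaw":0},
    {"hand":-1,"delta_pos":[108,0,0],"yaw":0}
  ]
}}

```text
clock: 46.87
position: [570.7, 13.1, 106.3]
ee_rot: [0.028, 1.0, -0.0, 0.003]
contact_force: [6.0, -6.5, 3.1]
gripper_width: 29.2
grasp_force: 60.5
```

Call:
{"name": "apply_moves", "arguments": {
  "rows": [
    {"hand":-1,"delta_pos":[3,0,0],"yaw":0},
    {"hand":-1,"delta_pos":[6,0,0],"yaw":0},
    {"hand":-1,"delta_pos":[9,0,0],"yaw":0},
    {"hand":-1,"delta_pos":[12,0,0],"yaw":0},
    {"hand":-1,"delta_pos":[15,0,0],"yaw":0},
    {"hand":-1,"delta_pos":[17,0,0],"yaw":0}
  ]
}}

```text
clock: 47.37
position: [552.8, 14.1, 106.3]
ee_rot: [0.028, 1.0, -0.0, 0.001]
contact_force: [1.4, -5.0, 5.4]
gripper_width: 29.3
grasp_force: 60.7
```

Call:
{"name": "apply_moves", "arguments": {
  "rows": [
    {"hand":-1,"delta_pos":[2,0,0],"yaw":0},
    {"hand":-1,"delta_pos":[4,0,0],"yaw":0},
    {"hand":-1,"delta_pos":[6,0,0],"yaw":0},
    {"hand":-1,"delta_pos":[6,0,0],"yaw":0}
  ]
}}

```text
clock: 47.7
position: [550.7, 14.3, 106.4]
ee_rot: [0.028, 1.0, -0.0, 0.005]
contact_force: [13.3, -9.1, -1.7]
gripper_width: 29.1
grasp_force: 60.2
```

```bash
python3 -c "
from h import *
S=cam('scene')
c,a=blob(S,(309,264),8,LID['red']);print(c,a);go(549.4,13.9,106,-3.2)"
```

```text
[308.26315789 263.15789474] 19
at [550.7  14.3 106.3] ang 176.8 j6 -1.95 delta [1.3, -0.5, 0.3] yaw 0.001 t 47.8
```

Call:
{"name": "apply_moves", "arguments": {
  "rows": [
    {"hand":-1,"delta_pos":[-5,0,0],"yaw":0},
    {"hand":1,"delta_pos":[-5,0,0],"yaw":0},
    {"hand":1,"delta_pos":[-5,0,0],"yaw":0},
    {"hand":1,"delta_pos":[-5,0,0],"yaw":0},
    {"hand":1,"delta_pos":[-5,0,0],"yaw":0},
    {"hand":1,"delta_pos":[-5,0,-35],"yaw":0},
    {"hand":1,"delta_pos":[-5,0,-70],"yaw":0},
    {"hand":1,"delta_pos":[-5,0,-100],"yaw":0},
    {"hand":1,"delta_pos":[-5,-40,-100],"yaw":0},
    {"hand":1,"delta_pos":[-5,-80,-100],"yaw":0},
    {"hand":1,"delta_pos":[-5,-120,-100],"yaw":0},
    {"hand":1,"delta_pos":[-5,-160,-100],"yaw":0}
  ]
}}

```text
clock: 48.75
position: [541.3, -146.1, 205.3]
ee_rot: [0.027, 1.0, 0.0, 0.0]
contact_force: [0.1, -0.2, -0.2]
gripper_width: 85.4
grasp_force: 0.0
```

Call:
{"name": "apply_moves", "arguments": {
  "rows": [
    {"hand":1,"delta_pos":[0,-40,0],"yaw":0},
    {"hand":1,"delta_pos":[30,-80,0],"yaw":0},
    {"hand":1,"delta_pos":[60,-120,0],"yaw":0},
    {"hand":1,"delta_pos":[80,-160,0],"yaw":0},
    {"hand":1,"delta_pos":[110,-200,0],"yaw":0},
    {"hand":1,"delta_pos":[140,-240,0],"yaw":0},
    {"hand":1,"delta_pos":[170,-280,0],"yaw":0},
    {"hand":1,"delta_pos":[200,-320,0],"yaw":0},
    {"hand":1,"delta_pos":[230,-360,0],"yaw":0},
    {"hand":1,"delta_pos":[260,-400,0],"yaw":0},
    {"hand":1,"delta_pos":[280,-430,0],"yaw":0},
    {"hand":1,"delta_pos":[280,-430,0],"yaw":0}
  ]
}}

```text
clock: 49.75
position: [250.5, -542.4, 204.9]
ee_rot: [0.028, 1.0, 0.0, 0.0]
contact_force: [1.8, -0.4, 0.6]
gripper_width: 85.4
grasp_force: 0.0
```

```bash
python3 -c "
from h import *
T=cam('top');S=cam('scene');lens([T,S],(451,19.5));pots([T,S])
c,a=blob(S,(309,264),8,LID['red']);print(c,a)
f=lambda h:(abs(h[...,0]-110)<12)&(h[...,1]>180)&(h[...,2]>110)
for d in(T,S): print('knob',plane(d,blob(d,proj(d,[390,23,20])[0],14,f)[0],20)[:2])
save(S,'p12.png',(180,380,100,370),2.9);go(0,0,0)"
```

```text
lens [256.33183857 364.867713  ] 446 [453.   22.1 130. ]
lens [223.67173913 292.25      ] 460 [455.2  17.6 130. ]
tri [453.9  19.6 128.3]
red top 0.61 [259.9 329.2] 250 [457.3 110.1]
red scene 0.97 [251.2 327.8] 266 [458.9 106.8]
yellow top 0.63 [225.2 222.6] 214 [541.8 404.3]
yellow scene 0.74 [305.2 437.5] 177 [537.  397.9]
black top 0.63 [232.5 501.5] 211 [ 553.9 -363.7]
black scene 0.94 [241.7 138.7] 241 [ 556.9 -367.5]
[308.26315789 263.15789474] 19
knob [397.5521414   24.50728526]
knob [429.95167094  -4.04225069]
at [ 253.  -540.6  205.3] ang 176.9 j6 -0.76 delta [282.0, 526.1, 205.3] yaw 0 t 50.1
```

View pics/p12.png

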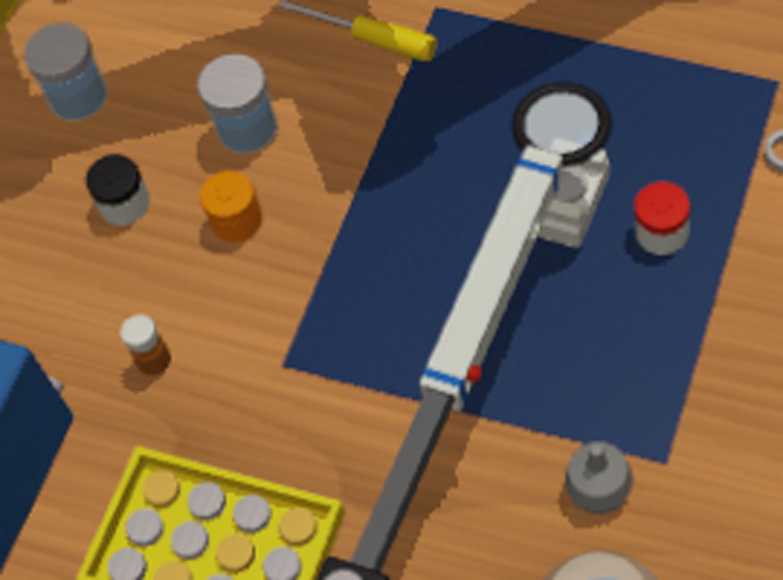

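The scene shows the tube drawn out with the red button popped (crop 475,373) and the lens over the holder. The red, black and yellow pots are upright in their places, and the bystanders are untouched. I hand it in.

```bash
python3 -c "
from h import *
print(workorder.job_done())"
```

```text
the job is handed in; nothing more can be done
None
```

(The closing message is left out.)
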